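Gauge the pond-net pole adapters and sort them

ROBOT

A 7-joint arm with a two-finger parallel gripper is mounted at the origin on a cart in front of the work surface, level with it; the furniture and walls round the work are solid. World frame = base frame: x ahead of the robot, y to its left, z up, the work surface at z = 0. Lengths are in m, angles in rad, forces in N, time in s.
With the tool pointing down it reaches from about 0.425 to 0.925 m from the base axis. Payload 6.8 kg.
Tool frame: the origin (TCP) lies at the very end of the fingers, on their centre line; the grasp point (between the pads) lies 19 mm behind it; z points along the fingers, y is the line along which they close (so a half turn about z gives the same grasp; the last joint's range is limited). The gripper opens to 85 mm and grips with 20 to 120 N. Pads are 22 mm wide; open, the fingers measure 114 mm over their backs; the gripper's body (76 mm by 85 mm) begins 54 mm behind the grasp point. The pads swing forward as they close: fully open they stand 13 mm farther back than shut.
Start: joints at [-1.353, 0.477, 0.022, 1.555, -0.011, 1.109, -0.083], TCP at [0.216, 0.64, 0.231] pointing down, gripper open.
Joint ranges: [-2.96, 2.96], [-0.34, 2.1], [-1.41, 1.46], [0.24, 2.44], [-1.37, 4.51], [0.17, 1.92], [-2.96, 2.96]. Speed limits (rad/s): [2.39, 2.39, 3.14, 3.14, 3.14, 3.14, 3.14].

INTERFACE

Orientations are given as a rotation vector (axis times angle).
In Python, from bench import r gives the robot as it stands. The module is installed in compiled form; this text tells all that it offers.
- The arm moves only by the tool servo_tool, never from a script. Its argument "commands" is a list of rows, each a list of 7 numbers: the turn, a rotation vector about the world's x, y, z in degrees, then the shift along the world's x, y, z in mm, then the closure, from 0 (fully open) to 1 (shut). A call has 1 to 5 rows; each row is the pose to reach, as a shift and turn from the pose commanded when the call began; what a row does not reach only later rows make up. A row lasts 1/12 s, in which the tool goes at most 41.7 mm and 7.16 degrees, less where a joint would pass 70% of its speed; a pose out of reach is approached as far as the arm can. A call with a gripper value outside its range is refused whole. The fingers move at their own pace and stop on an object; "force" is the grip in N (left out, the last holds). Time passes only in rows, so rows that repeat a pose let the fingers close. It gives the time, the measured TCP pose, the force, the opening and the grip force at its end, in the units of the state.
- r.get_obs(): the state, without advancing time (a new reading comes with each control period).
- r.grab_frame(name): name is "scene" or "top" or "wrist"; returns (picture, depth): 480x640x3 uint8, blue, green, red; 480x640 float32, m along the optical axis (not along the pixel's ray), 0 where there is no reading.
- r.camera_info(name): a dict with "vertical_fov" (degrees; the focal length in pixels is half the picture's height over the tangent of half this angle, whatever the lens; pixels are square), "cx", "cy" (the principal point, pixels), "cam_to_world" (4x4, takes a point from camera to world coordinates); the wrist camera has in their place "T_tool_cam" (4x4, takes a point from camera to tool coordinates, whose origin is the TCP and whose axes are the flange's). Camera axes: x right, y up, looking along -z (the intrinsics and any distortion apply to the point x, -y, -z); pixel columns grow to the right and rows downward; lengths in m; the calibration is good to about 2 mm. The wrist camera is an equidistant fisheye: a pixel r from the principal point sees the ray r / f radians off the axis. A picture is of the moment at which its call begins: read the wrist's pose just before it. camera_info takes no time and is no camera call.
- r.hand_in(): hands the job in; it is judged then, once.
The state is a dict: "clock": time; "joints": joint angles; "qvel": joint speeds; "tau": joint torques, N m; "tcp_pos": TCP position; "orientation": TCP orientation; "contact_force": force on the tool from outside, world axes, zero at the start; "moment": the same for the moment, N m; "grip_width": finger opening in m; "gripper_force": force on a finger pad.
Only numpy, scipy, OpenCV 4.12 (cv2) and the standard library are available. Lean on these libraries where they do the work, as an engineer would, in place of code of your own. Each camera call takes 0.05 s, during which the arm holds its last target. There are 200 camera calls.

TASK

Check the two black pole adapters for the pond nets on the leaning stepped gauge pin, one at a time and never forcing them: slide the wide end on along the pin until it is home on the foot or stops short, and if it went home, draw the adapter off, turn it end for end and slide the narrow end on to the step as well. Lay an adapter that stops short flat in the cardboard tray and one that goes home at both ends flat in the grey plastic tray, putting the first away before you move the second. Leave the beaker, the dropper bottle and the drink bottle standing where they are.

Things in the scene. Friction and masses are not known exactly. Their poses are not given: they have to be found in the camera images.
- adapter_a: black plastic pole adapter lying on the table, 105 mm long; a wide socket (44 mm outside, 32 mm bore, 62 mm deep) and a narrow one (34 mm outside, 22.6 mm bore, 42 mm), between them an octagonal waist 44 mm across flats, 26 mm long. Origin on the axis in the middle of the waist (grip here), 22 mm above the table; x runs along the bore to the wide mouth at +55 mm; narrow mouth at -50 mm
- adapter_b: the other adapter, alike outside: same sizes, origin and axes as adapter_a. Moulding flash left inside a bore may stop an adapter on the gauge; it then stays well over 10 mm short of home. Which one, if any, cannot be told from outside
- adapter_a_wide (a point): centre of adapter_a's wide mouth; home when it meets the face of the pin's foot flange
- adapter_a_narrow (a point): centre of adapter_a's narrow mouth; home when it meets the pin's step
- adapter_b_wide (a point): centre of adapter_b's wide mouth
- adapter_b_narrow (a point): centre of adapter_b's narrow mouth
- gauge: fixed gauge stand: grey base plate 160 x 80 x 12 mm with an inclined block (40 mm square) that carries the pin. Origin at the centre of the plate's underside; x points where the pin points, seen from above
- gauge_pin: steel gauge pin fixed to the stand; its axis (z, pointing up along it) rises 35 degrees above the horizontal. Origin: centre of the face of its 50 mm foot flange, 56 mm above the table. From the foot: 29 mm diameter for 34 mm, a step, then 20 mm diameter for 26 mm, the last 4 mm a cone to 12 mm
- pin_step (a point): centre of the pin's step, 34 mm along the pin from the foot
- pin_tip (a point): centre of the pin's tip, 60 mm along the pin from the foot
- kit_tray: grey plastic open tray for good adapters, fixed, outside 150 (x) x 144 (y) x 30 mm, walls and floor 4 mm. Origin at the centre of its underside
- carton: cardboard open tray for rejected adapters, fixed, outside 150 (x) x 144 (y) x 38 mm, walls and floor 4 mm. Origin at the centre of its underside
- beaker: clear plastic beaker, 73 mm across and 76 mm high, loose; origin at the centre of its underside
- dropper: clear dropper bottle with a red rubber bulb, 29 mm across, 92 mm high, loose; origin at the centre of its underside
- drink_bottle: drink bottle, 65 mm across, 214 mm high, loose; origin at the centre of its underside
- microscope_a: fixed stereo microscope at the right, an obstacle 250 (x) x 124 (y) x 296 mm; origin at the centre of its underside

How it is judged:
By the outcome, as a careful person would: the job done as asked, in the order asked, and still so for the second after the job is handed in, with the robot touching nothing.
It also fails if it takes over 72 s, if anything falls off the work surface, if the arm or the gripper's body presses on something with over 40 N, if the wrist force passes 120 N, or if a joint passes its speed limit or range.

## Working session

There is one attempt and no reset: what is moved stays moved. The work goes in short steps, Python scripts to look and compute and a tool call to move; the robot and the scene stay as the last step left them, time stands still between calls to the robot, and variables do not carry over. Pictures are saved under pics/ and viewed, at most 14 in all, crops included, and the job is handed in when it is done.

Besides the shell and the picture viewer there is one more tool, called after "Call:" by a JSON object that holds its "name" and its "arguments", one argument or row to a line. servo_tool: Moves the arm, as the interface text tells. Its arguments: {"type":"object","properties":{"commands":{"type":"array"},"force":{"type":"number"}},"required":["commands"]}

```bash
mkdir -p pics
cat > h.py <<'E'
import numpy as np, cv2
from scipy.spatial.transform import Rotation as R
from bench import r
def grab(n):
    p,d=r.grab_frame(n); np.savez(f'{n}.npz',p=p,d=d); return p,d
def pts(n,d):
    c=r.camera_info(n); f=240/np.tan(np.radians(c['vertical_fov']/2))
    v,u=np.mgrid[0:480,0:640]; x=(u-c['cx'])/f*d; y=-(v-c['cy'])/f*d
    P=np.stack([x,y,-d,np.ones_like(d)],-1)@np.array(c['cam_to_world']).T
    return P[...,:3]
E
python3 - <<'E'
from h import *
for n in ['scene','top']:
    p,d=grab(n); cv2.imwrite(f'pics/{n}1.png',p); c=r.camera_info(n); print({k:(np.round(v,3).tolist()) if not isinstance(v,(str,dict)) else v for k,v in c.items()})
print(r.get_obs())
E
```

```text
{'vertical_fov': 45.006, 'cx': 322.146, 'cy': 241.098, 'cam_to_world': [[0.673, 0.501, -0.544, -0.182], [-0.739, 0.449, -0.501, -0.718], [-0.006, 0.74, 0.673, 0.982], [0.0, 0.0, 0.0, 1.0]]}
{'vertical_fov': 51.192, 'cx': 318.29, 'cy': 244.648, 'cam_to_world': [[-0.022, 0.985, -0.17, 0.34], [-1.0, -0.022, 0.002, -0.015], [-0.001, 0.17, 0.985, 1.418], [0.0, 0.0, 0.0, 1.0]]}
{'clock': 0.1, 'joints': array([-1.35311989,  0.47772763,  0.02230752,  1.55633708, -0.01151481,
        1.10928898, -0.0830991 ]), 'qvel': array([ 0.00078184, -0.00141881,  0.00022355, -0.00270875,  0.0009707 ,
       -0.00219393, -0.00160545]), 'tau': array([ 4.39950600e-03, -5.97758710e+01,  1.61422905e+00, -2.81956440e+01,
        1.29577535e-02,  4.97450194e-03, -1.65361109e-05]), 'tcp_pos': array([0.21584674, 0.63900413, 0.23042195]), 'orientation': array([-5.09368953e-01, -3.09984418e+00,  2.55131878e-03]), 'contact_force': array([ 0.25434375,  0.67166784, -0.77906818]), 'moment': array([ 0.02291237, -0.00574551,  0.02101483]), 'gripper_force': 0.0, 'grip_width': 0.08542313294571552}
```

View pics/scene1.png

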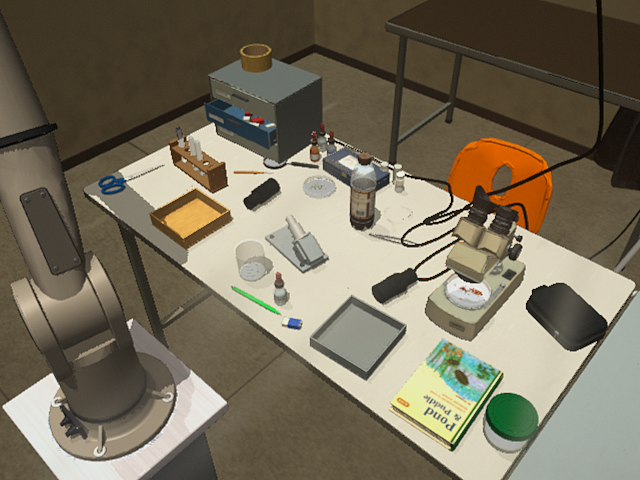

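View pics/top1.png

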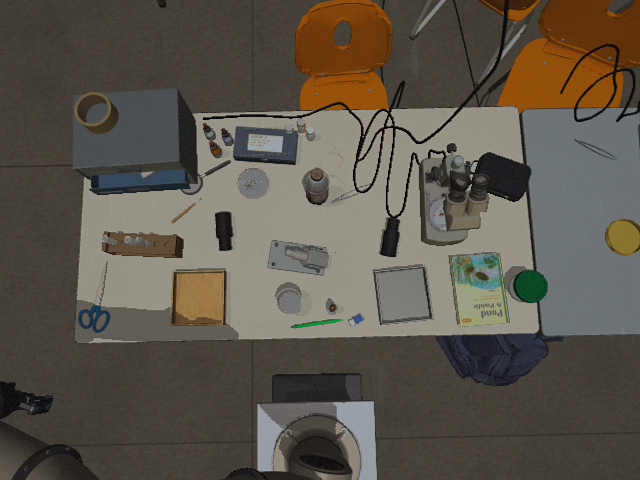

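Run:
```python
from h import *
z=np.load('top.npz');p,d=z['p'],z['d'];P=pts('top',d)
s=np.load('scene.npz');Ps=pts('scene',s['d'])
print('table z',P[300,345],P[200,270],Ps[300,200])
def bx(c,r,n=4):
    k=p[r[0]:r[1],c[0]:c[1]]; return cv2.resize(k,None,fx=n,fy=n,interpolation=cv2.INTER_CUBIC)
a=bx((205,245),(200,260),5);b=bx((365,425),(200,260),5);g=bx((260,335),(230,275),8)[:, :600]
top=np.hstack([a,b]);W=600
im=np.zeros((300+360,W,3),np.uint8);im[:300,:top.shape[1]]=top;im[300:300+g.shape[0]]=g[:360]
cv2.imwrite('pics/crop.png',cv2.resize(im,(545,600)))
# merged clouds: adapters
from h import R
for nm,(x0,x1,y0,y1) in dict(a=(205,245,200,262),b=(370,412,205,265)).items():
    q=P[y0:y1,x0:x1].reshape(-1,3); lo,hi=q[:,:2].min(0),q[:,:2].max(0)
    k=(p[y0:y1,x0:x1].reshape(-1,3).max(1)<70)&(q[:,2]>.012)&(q[:,2]<.06); q1=q[k]
    sm=((Ps[...,0]>lo[0])&(Ps[...,0]<hi[0])&(Ps[...,1]>lo[1])&(Ps[...,1]<hi[1])&(Ps[...,2]>.012)&(Ps[...,2]<.06)&(s['p'].max(2)<90))
    q2=Ps[sm]
    for q in (q1,q2):
        if len(q)<20: print(nm,len(q));continue
        c=q[:,:2].mean(0);u,sv,vt=np.linalg.svd(q[:,:2]-c);ax=vt[0]
        t=(q[:,:2]-c)@ax;w=(q[:,:2]-c)@vt[1]
        print(nm,len(q),'c',c.round(4),'ax',ax.round(3),np.degrees(np.arctan2(ax[1],ax[0])).round(1),'t',t.min().round(4),t.max().round(4),'zmax',q[:,2].max().round(4))
        for i in np.arange(-.06,.06,.012):
            m=(t>=i)&(t<i+.012)
            if m.sum()>3: print('  %.3f'%i,w[m].min().round(4),w[m].max().round(4),q[m,2].max().round(4))
```

```text
table z [ 0.42523354 -0.08981813 -0.00045285] [ 0.72117536  0.12018505 -0.00310852] [ 0.567669    0.58703159 -0.61260875]
a 545 c [0.6271 0.247 ] ax [-0.998 -0.065] -176.3 t -0.0513 0.054 zmax 0.0523
  -0.060 -0.0224 0.0191 0.0467
  -0.048 -0.0233 0.0189 0.0523
  -0.036 -0.0209 0.0184 0.0475
  -0.024 -0.022 0.018 0.0469
  -0.012 -0.0219 0.0195 0.0494
  -0.000 -0.0236 0.0193 0.0507
  0.012 -0.0233 0.0196 0.0499
  0.024 -0.0164 0.0141 0.0434
  0.036 -0.0177 0.0156 0.0439
  0.048 -0.0174 0.0159 0.0423
a 737 c [0.5728 0.2262] ax [-0.954  0.298] 162.6 t -0.1941 0.2265 zmax 0.0586
  -0.060 -0.056 -0.0112 0.0469
  -0.048 -0.0545 -0.0073 0.0463
  -0.036 -0.0496 -0.0079 0.0475
  -0.024 -0.0473 0.2476 0.0545
  -0.012 -0.0316 0.2484 0.0447
  -0.000 -0.0292 0.0006 0.0417
b 529 c [ 0.5962 -0.2203] ax [-0.978  0.207] 168.0 t -0.0951 0.0499 zmax 0.0511
  -0.060 -0.0145 0.0177 0.0406
  -0.048 -0.0144 0.0166 0.0443
  -0.036 -0.0136 0.0153 0.0442
  -0.024 -0.0198 0.0204 0.0511
  -0.012 -0.0196 0.0216 0.049
  -0.000 -0.02 0.0209 0.0492
  0.012 -0.0199 0.0212 0.0475
  0.024 -0.0193 0.0221 0.0494
  0.036 -0.02 0.0212 0.0486
  0.048 -0.02 0.0232 0.0471
b 1336 c [ 0.5377 -0.2126] ax [-0.979 -0.204] -168.2 t -0.1985 0.1905 zmax 0.0593
  -0.060 -0.17 0.0502 0.0486
  -0.048 -0.1736 0.0465 0.0476
  -0.036 -0.1764 0.0409 0.047
  -0.024 -0.1986 0.0345 0.0466
  -0.012 -0.2005 0.0298 0.0476
  -0.000 0.0176 0.0248 0.0347
  0.024 -0.0429 0.0166 0.0297
  0.036 -0.0443 0.0707 0.0311
  0.048 -0.0458 -0.0423 0.0281
```

View pics/crop.png

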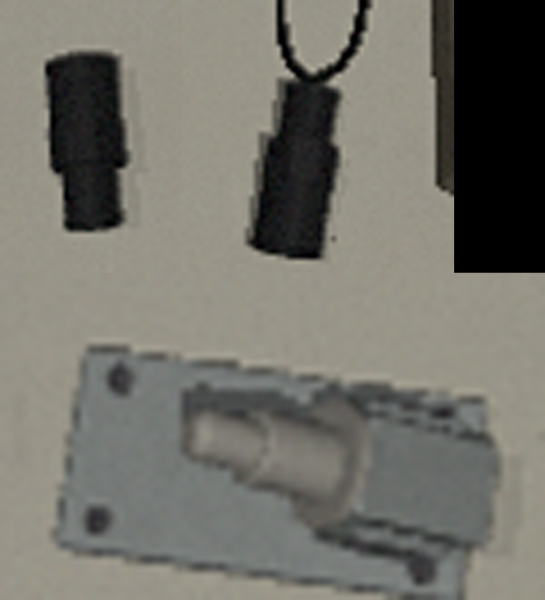

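```bash
cat >> h.py <<'E'
def onplane(n,u,v,z):
    c=r.camera_info(n); f=240/np.tan(np.radians(c['vertical_fov']/2)); T=np.array(c['cam_to_world'])
    k=T[:3,:3]@np.array([(u-c['cx'])/f,-(v-c['cy'])/f,-1]); o=T[:3,3]; return o+k*(z-o[2])/k[2]
E
python3 - <<'E'
from h import *
C=[onplane('top',*q,.012) for q in [(272.1,240.2),(268,267.4),(324,275),(327,247.5)]]
C=np.array(C);print(C.round(4));print('sides',[np.linalg.norm(C[i]-C[(i+1)%4]).round(4) for i in range(4)],'centre',C.mean(0).round(4))
e=C[0]+C[1]-C[2]-C[3];print('ang',np.degrees(np.arctan2(e[1],e[0])))
print('tip',onplane('top',287.5,251.9,.056+.06*np.sin(np.radians(35))))
for k,v in dict(A_wide_edge=[(223,213),(222.5,250)],).items(): pass
# adapters by silhouette at z .022
z=np.load('top.npz');p,d=z['p'],z['d'];P=pts('top',d)
print('table medians',np.median(P[240:260,340:370,2]),np.median(P[255:290,240:260,2]),np.median(P[240:260,180:205,2]))
for n,(x0,x1,y0,y1) in dict(L=(205,245,205,258),R=(375,405,217,262)).items():
    m=(p[y0:y1,x0:x1].max(2)<62).astype(np.uint8)
    v,u=np.nonzero(m);(c,s,a)=cv2.minAreaRect(np.stack([u,v],1).astype(np.float32))
    b=cv2.boxPoints((c,s,a))+[x0,y0]; print(n,m.sum(),b.round(1).tolist());B=np.array([onplane('top',*q,.022)for q in b]);print(B.round(4).tolist(),B.mean(0).round(4),[np.linalg.norm(B[i]-B[(i+1)%4]).round(4) for i in range(2)],np.degrees(np.arctan2(*(B[0]-B[1])[1::-1])))
for nm,u,v,h in [('beaker',289,299,0),('dropper',332,306,.05),('drink',316,185,.1),('tray tl',374,267,.03),('tray tr',426,265,.03),('tray br',431,320,.03),('tray bl',380,323,.03),('cart tl',174,269,.038),('tr',226,269,.038),('br',226,324,.038),('bl',173,324,.038)]:
    print(nm,onplane('top',u,v,h).round(3), P[v,u].round(3))
E
```

```text
[[ 0.5988  0.1134  0.012 ]
 [ 0.521   0.1255  0.012 ]
 [ 0.4959 -0.0322  0.012 ]
 [ 0.5742 -0.0426  0.012 ]]
sides [np.float64(0.0788), np.float64(0.1596), np.float64(0.079), np.float64(0.1579)] centre [0.5475 0.041  0.012 ]
ang 81.01109508454647
tip [0.55157078 0.06517783 0.09041459]
table medians -6.317425550783629e-05 -4.298795287493995e-05 0.00028309649175128904
L 553 [[214.8, 212.3], [230.9, 211.5], [232.8, 249.6], [216.7, 250.4]]
[[0.6818, 0.2758, 0.022], [0.6832, 0.2297, 0.022], [0.5724, 0.2235, 0.022], [0.5711, 0.269, 0.022]] [0.6271 0.2495 0.022 ] [np.float64(0.0461), np.float64(0.1109)] 91.66753353699977
R 544 [[379.6, 254.6], [386.1, 215.4], [401.4, 217.9], [394.8, 257.1]]
[[0.549, -0.1899, 0.022], [0.6619, -0.2134, 0.022], [0.6535, -0.2565, 0.022], [0.5409, -0.2325, 0.022]] [ 0.6013 -0.2231  0.022 ] [np.float64(0.1152), np.float64(0.0439)] 168.22969086785045
beaker [0.431 0.068 0.   ] [0.431 0.068 0.005]
dropper [ 0.407 -0.051  0.05 ] [ 0.404 -0.05   0.097]
drink [ 0.733 -0.015  0.1  ] [ 0.709 -0.015  0.181]
tray tl [ 0.513 -0.172  0.03 ] [ 0.517 -0.175  0.002]
tray tr [ 0.516 -0.317  0.03 ] [ 0.52  -0.325 -0.005]
tray br [ 0.364 -0.322  0.03 ] [ 0.364 -0.329 -0.004]
tray bl [ 0.359 -0.182  0.03 ] [ 0.359 -0.185  0.005]
cart tl [0.519 0.383 0.038] [ 0.524  0.395 -0.001]
tr [0.516 0.239 0.038] [0.52  0.246 0.003]
br [0.365 0.238 0.038] [ 0.366  0.245 -0.003]
bl [0.368 0.382 0.038] [0.368 0.383 0.035]
```

Call:
{"name": "servo_tool", "arguments": {
  "commands": [
    [0,0,8,136,-130,0,0],
    [0,0,8,136,-130,0,0],
    [0,0,8,136,-130,0,0],
    [0,0,8,136,-130,0,0],
    [0,0,8,136,-130,0,0]
  ]
}}

```text
clock: 0.52
tcp_pos: [0.3569, 0.5044, 0.231]
orientation: [0.302, 3.125, -0.004]
contact_force: [0.4, -1.3, -0.2]
grip_width: 0.0854
gripper_force: 0.0
```

Call:
{"name": "servo_tool", "arguments": {
  "commands": [
    [0,0,8,136,-130,0,0],
    [0,0,8,136,-130,0,0],
    [0,0,8,136,-130,0,0],
    [0,0,8,136,-130,0,0],
    [0,0,8,136,-130,0,0]
  ]
}}

```text
clock: 0.93
tcp_pos: [0.4921, 0.374, 0.2311]
orientation: [0.083, 3.139, -0.004]
contact_force: [1.1, -0.3, -0.3]
grip_width: 0.0857
gripper_force: 0.0
```

Call:
{"name": "servo_tool", "arguments": {
  "commands": [
    [0,0,6,136,-130,-70,0],
    [0,0,6,136,-130,-70,0],
    [0,0,6,136,-130,-70,0],
    [0,0,6,136,-130,-70,0],
    [0,0,6,136,-130,-70,0]
  ]
}}

```text
clock: 1.35
tcp_pos: [0.6255, 0.2462, 0.1598]
orientation: [0.088, -3.14, 0.003]
contact_force: [-0.5, 0.5, 0.2]
grip_width: 0.0856
gripper_force: 0.0
```

Run:
```python
from h import *
o=r.get_obs();print(o['clock'],o['tcp_pos'],o['joints'].round(3),R.from_rotvec(o['orientation']).as_matrix().round(3).tolist())
p,d=grab('wrist');cv2.imwrite('pics/w1.png',p);print({k:np.round(v,3).tolist() for k,v in r.camera_info('wrist').items()})
```

```text
1.35 [0.62550675 0.24620293 0.15982095] [-0.533  0.541  0.092  1.631 -0.056  0.973  1.204] [[-0.998, -0.056, -0.001], [-0.056, 0.998, -0.002], [0.001, -0.002, -1.0]]
{'vertical_fov': 65.706, 'cx': 314.857, 'cy': 240.456, 'T_tool_cam': [[-0.0, 0.954, 0.299, 0.076], [1.0, 0.0, 0.001, 0.0], [0.001, 0.299, -0.954, -0.142], [0.0, 0.0, 0.0, 1.0]]}
```

View pics/w1.png

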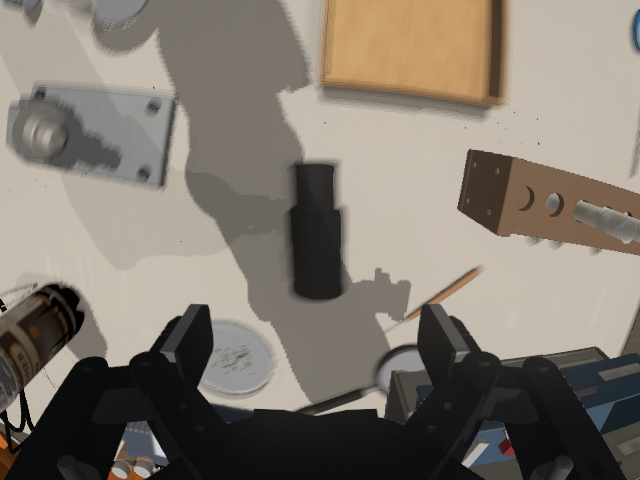

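```bash
cat >> h.py <<'E'
def wrist_ray(u,v,o):
    c=r.camera_info('wrist'); f=240/np.tan(np.radians(c['vertical_fov']/2))
    a=np.array([u-c['cx'],v-c['cy']]); rr=np.hypot(*a)+1e-9; th=rr/f
    k=np.array([np.sin(th)*a[0]/rr,-np.sin(th)*a[1]/rr,-np.cos(th)])
    T=np.array(c['T_tool_cam']); Rt=R.from_rotvec(o['orientation']).as_matrix()
    return Rt@T[:3,3]+o['tcp_pos'], Rt@T[:3,:3]@k
def wplane(u,v,z,o):
    p,k=wrist_ray(u,v,o); return p+k*(z-p[2])/k[2]
E
python3 - <<'E'
from h import *
o=r.get_obs()
for n,u,v,z in [('narrow end',316,164,.039),('shoulder',317,207,.044),('wide end',317,298,.044),('plate',32,83,.012),('plate',175,96,.012),('plate',162,187,.012),('tip',40,137,.0904)]: print(n,wplane(u,v,z,o).round(4))
E
```

```text
narrow end [0.5783 0.2361 0.039 ]
shoulder [0.6081 0.2383 0.044 ]
wide end [0.6788 0.2419 0.044 ]
plate [ 0.5008 -0.0361  0.012 ]
plate [0.528  0.1211 0.012 ]
plate [0.6028 0.1092 0.012 ]
tip [0.5538 0.0463 0.0904]
```

Run:
```python
from h import *
for i in range(2):
    o=r.get_obs();print(o['clock'],o['tcp_pos'],o['orientation'].round(4));p,d=grab('wrist')
o=r.get_obs();print(o['tcp_pos'])
cv2.imwrite('pics/w2.png',cv2.resize(p[60:310,0:400],None,fx=2,fy=2,interpolation=cv2.INTER_CUBIC))
```

```text
1.4 [0.62909995 0.23863085 0.15744294] [ 0.0764 -3.1403  0.0113]
1.45 [0.62700101 0.24110229 0.15834512] [ 0.0761 -3.1389  0.0095]
[0.62524413 0.24499836 0.15933677]
```

View pics/w2.png

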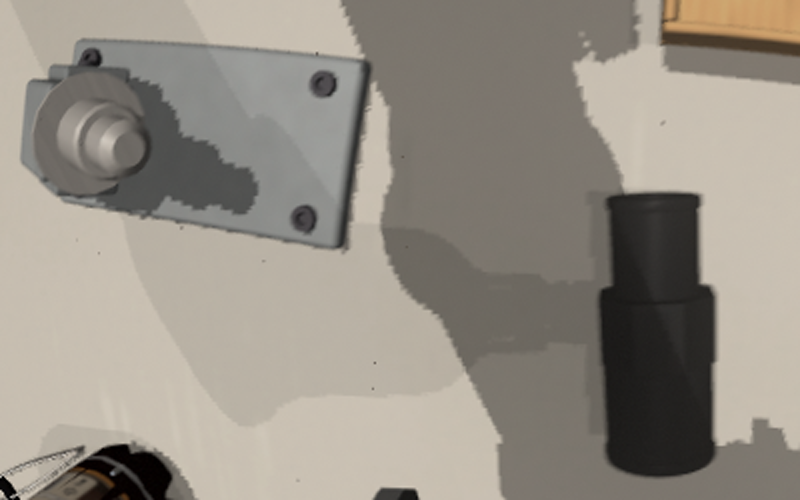

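Run:
```python
from h import *
o=dict(tcp_pos=np.array([.6270,.2411,.1583]),orientation=np.array([.0761,-3.1389,.0095]))
for n,u,v,z in [('narrow end',327,158,.039),('shoulder',328.5,204,.044),('wide end',330,295,.044),('plate .521 .1255',185,91,.012),('plate .5988 .1134',171,183.5,.012),('tip .5516 .065',64,133.5,.0904)]: print(n,wplane(u,v,z,o).round(4))
print(r.get_obs()['tcp_pos'])
```

```text
narrow end [0.5715 0.2462 0.039 ]
shoulder [0.6035 0.2489 0.044 ]
wide end [0.6739 0.2543 0.044 ]
plate .521 .1255 [0.5219 0.132  0.012 ]
plate .5988 .1134 [0.5976 0.1199 0.012 ]
tip .5516 .065 [0.5508 0.0713 0.0904]
[0.62524413 0.24499836 0.15933677]
```

Call:
{"name": "servo_tool", "arguments": {
  "commands": [
    [0,0,0,-2,-1,-20,0],
    [0,0,0,-2,-1,-20,0],
    [0,0,0,-2,-1,-20,0],
    [0,0,0,-2,-1,-20,0],
    [0,0,0,-2,-1,-20,0]
  ]
}}

```text
clock: 1.92
tcp_pos: [0.6222, 0.2495, 0.1424]
orientation: [-0.093, 3.139, 0.001]
contact_force: [-0.1, -0.2, 0.5]
grip_width: 0.0854
gripper_force: 0.0
```

Run:
```python
from h import *
o=r.get_obs();p,d=grab('wrist');o2=r.get_obs();print(o['tcp_pos'],o['orientation'],o2['tcp_pos'],o['joints'].round(3))
np.save('w3o.npy',np.r_[o['tcp_pos'],o['orientation']])
cv2.imwrite('pics/w3.png',cv2.resize(p[30:330,0:400],None,fx=2,fy=2,interpolation=cv2.INTER_CUBIC))
```

```text
[0.62219608 0.24953642 0.14244895] [-9.30901550e-02  3.13896356e+00  1.30515650e-03] [0.62228464 0.24933405 0.14243394] [-0.536  0.555  0.087  1.651 -0.057  0.936  1.202]
```

View pics/w3.png

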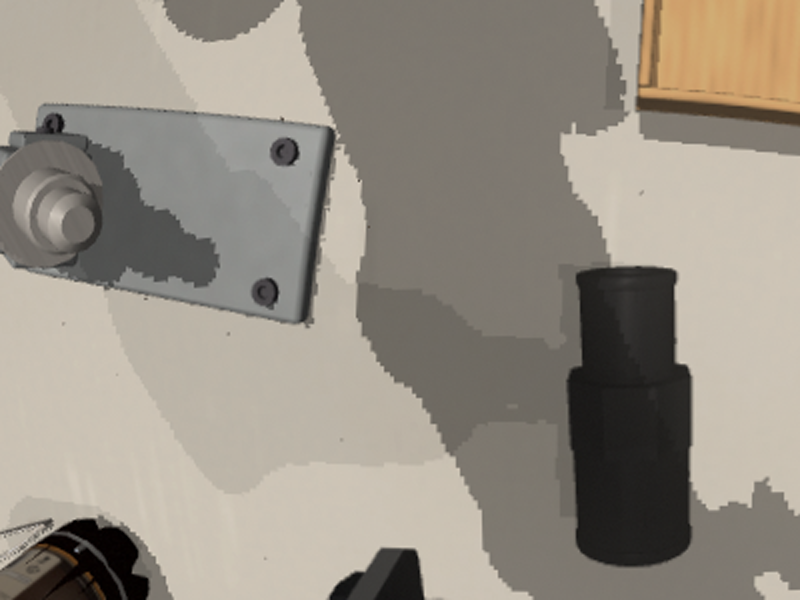

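Run:
```python
from h import *
a=np.load('w3o.npy');o=dict(tcp_pos=a[:3],orientation=a[3:])
for n,u,v,z in [('narrow end',314,165,.039),('shoulder',315,214.5,.044),('wide end',316.5,310,.044),('plate .521 .1255',167,94.5,.012),('plate .5988 .1134',151.5,191,.012),('tip .5516 .065',39.5,142.5,.0904)]: print(n,wplane(u,v,z,o).round(4))
```

```text
narrow end [0.5708 0.246  0.039 ]
shoulder [0.6033 0.2486 0.044 ]
wide end [0.6745 0.2539 0.044 ]
plate .521 .1255 [0.5225 0.1317 0.012 ]
plate .5988 .1134 [0.598  0.1185 0.012 ]
tip .5516 .065 [0.5523 0.0712 0.0904]
```

Call:
{"name": "servo_tool", "arguments": {
  "commands": [
    [0,0,1,-4,0,-40,0],
    [0,0,1,-4,0,-80,0],
    [0,0,1,-4,0,-115,0],
    [0,0,1,-4,0,-135,0],
    [0,0,1,-4,0,-135,0]
  ]
}}

```text
clock: 2.38
tcp_pos: [0.6147, 0.2475, 0.0018]
orientation: [0.119, -3.132, 0.005]
contact_force: [-0.9, -0.9, 0.8]
grip_width: 0.0857
gripper_force: 0.0
```

Call:
{"name": "servo_tool", "arguments": {
  "commands": [
    [0,0,0,0,0,0,0.3],
    [0,0,0,0,0,0,0.6],
    [0,0,0,0,0,0,1],
    [0,0,0,0,0,0,1],
    [0,0,0,0,0,0,1]
  ],
  "force": 50
}}

```text
clock: 2.8
tcp_pos: [0.6198, 0.2494, 0.009]
orientation: [-0.119, 3.135, 0.003]
contact_force: [-1.2, -0.4, 6.0]
grip_width: 0.0432
gripper_force: 51.8
```

Call:
{"name": "servo_tool", "arguments": {
  "commands": [
    [0,0,0,0,0,0,1],
    [0,0,0,0,0,0,1]
  ]
}}

```text
clock: 2.97
tcp_pos: [0.6198, 0.2494, 0.009]
orientation: [-0.118, 3.135, 0.003]
contact_force: [0.1, -0.8, 7.7]
grip_width: 0.0434
gripper_force: 51.8
```

Call:
{"name": "servo_tool", "arguments": {
  "commands": [
    [0,0,0,0,0,30,1],
    [0,0,0,0,0,65,1],
    [0,0,-7,0,-5,100,1],
    [0,0,-14,0,-15,135,1],
    [0,0,-21,0,-30,165,1]
  ]
}}

```text
clock: 3.38
tcp_pos: [0.6183, 0.2203, 0.175]
orientation: [0.461, 3.106, 0.005]
contact_force: [1.1, 0.8, -0.8]
grip_width: 0.0431
gripper_force: 51.5
```

Call:
{"name": "servo_tool", "arguments": {
  "commands": [
    [0,0,-7,-7,-25,25,1],
    [0,0,-14,-15,-50,45,1],
    [0,0,-21,-23,-75,65,1],
    [0,0,-28,-32,-100,65,1],
    [0,0,-35,-40,-125,65,1]
  ]
}}

```text
clock: 3.8
tcp_pos: [0.5784, 0.0925, 0.2391]
orientation: [1.376, 2.821, 0.006]
contact_force: [0.9, -0.2, -1.4]
grip_width: 0.0431
gripper_force: 51.5
```

Call:
{"name": "servo_tool", "arguments": {
  "commands": [
    [0,0,-7,-8,-25,0,1],
    [0,0,-14,-16,-50,0,1],
    [0,0,-21,-24,-75,0,1],
    [0,0,-28,-32,-100,0,1],
    [0,0,-35,-40,-125,0,1]
  ]
}}

```text
clock: 4.22
tcp_pos: [0.5375, -0.0326, 0.2373]
orientation: [2.162, 2.278, 0.003]
contact_force: [0.3, 0.3, -1.4]
grip_width: 0.0429
gripper_force: 51.5
```

Call:
{"name": "servo_tool", "arguments": {
  "commands": [
    [0,0,-7,-2,-20,0,1],
    [0,0,-12,-4,-40,0,1],
    [0,0,-12,-4,-40,0,1],
    [0,0,-12,-4,-40,0,1],
    [0,0,-12,-4,-40,0,1]
  ]
}}

```text
clock: 4.63
tcp_pos: [0.5342, -0.0707, 0.2368]
orientation: [-2.381, -2.049, -0.002]
contact_force: [0.3, 0.1, -1.4]
grip_width: 0.043
gripper_force: 51.4
```

Call:
{"name": "servo_tool", "arguments": {
  "commands": [
    [0,0,0,0,0,0,1],
    [0,0,0,0,0,0,1]
  ]
}}

```text
clock: 4.8
tcp_pos: [0.5342, -0.0703, 0.2364]
orientation: [-2.38, -2.05, -0.001]
contact_force: [-0.2, 0.2, -1.7]
grip_width: 0.0433
gripper_force: 51.4
```

Run:
```python
from h import *
o=r.get_obs();p,d=grab('wrist');o2=r.get_obs();print(o['clock'],o['tcp_pos'],o['orientation'],o2['tcp_pos'],o['joints'].round(3),o['contact_force'],o['moment'])
np.save('w4o.npy',np.r_[o['tcp_pos'],o['orientation']])
cv2.imwrite('pics/w4.png',p)
```

```text
4.8 [ 0.53424601 -0.07028365  0.23640365] [-2.38024238e+00 -2.04994391e+00 -8.42206291e-04] [ 0.53419684 -0.0705073   0.23634333] [-0.471  0.273  0.59   1.907 -0.179  1.013  0.048] [-0.16193103  0.22191574 -1.66547757] [ 0.04580196 -0.01536573  0.02399382]
```

View pics/w4.png

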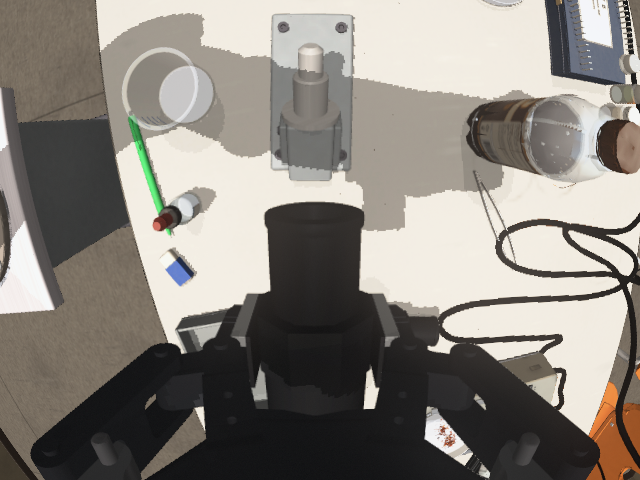

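```bash
cat >> h.py <<'E'
def wproj(X,o):
    c=r.camera_info('wrist'); f=240/np.tan(np.radians(c['vertical_fov']/2)); T=np.array(c['T_tool_cam']); Rt=R.from_rotvec(o['orientation']).as_matrix()
    q=(np.atleast_2d(X)-o['tcp_pos'])@Rt; q=(q-T[:3,3])@T[:3,:3]
    h=np.hypot(q[:,0],q[:,1]);th=np.arctan2(h,-q[:,2])*f/h
    return np.stack([c['cx']+th*q[:,0],c['cy']-th*q[:,1]],1)
def pinframe(tip,yaw=81,el=35):
    a,e=np.radians([yaw,el]);u=np.array([np.cos(e)*np.cos(a),np.cos(e)*np.sin(a),np.sin(e)])
    z=np.array([np.sin(e)*np.cos(a),np.sin(e)*np.sin(a),-np.cos(e)]); return u,np.cross(z,u),z
E
python3 - <<'E'
from h import *
a=np.load('w4o.npy');o=dict(tcp_pos=a[:3],orientation=a[3:])
p=np.load('wrist.npz')['p']; x0,y0,s=255,0,6
im=cv2.resize(p[0:100,x0:x0+115],None,fx=s,fy=s,interpolation=cv2.INTER_CUBIC)
u,y,z=pinframe(0); tip=np.array([.5516,.065,.0904])
t=np.linspace(0,2*np.pi,60)[:,None]
for L,rad in [(.06,.006),(.056,.010),(.034,.010),(.034,.0145),(0,.025)]:
    X=tip+u*(L-.06)+rad*(np.cos(t)*y+np.sin(t)*z); q=(wproj(X,o)-[x0,y0]+.5)*s
    cv2.polylines(im,[q.astype(np.int32)],True,(0,0,255),1)
e=np.array([np.cos(np.radians(81)),np.sin(np.radians(81))]);n=np.array([-e[1],e[0]]);c=np.array([.5475,.041])
X=np.array([np.r_[c+e*i*.08+n*j*.04,.012] for i,j in [(1,1),(1,-1),(-1,-1),(-1,1)]]);q=wproj(X,o);print(q.round(1))
cv2.polylines(im,[((q-[x0,y0]+.5)*s).astype(np.int32)],True,(0,255,0),1)
cv2.imwrite('pics/w4c.png',im);print(im.shape)
E
```

```text
[[271.   15. ]
 [353.   15.4]
 [351.  173. ]
 [270.5 172.5]]
(600, 690, 3)
```

View pics/w4c.png

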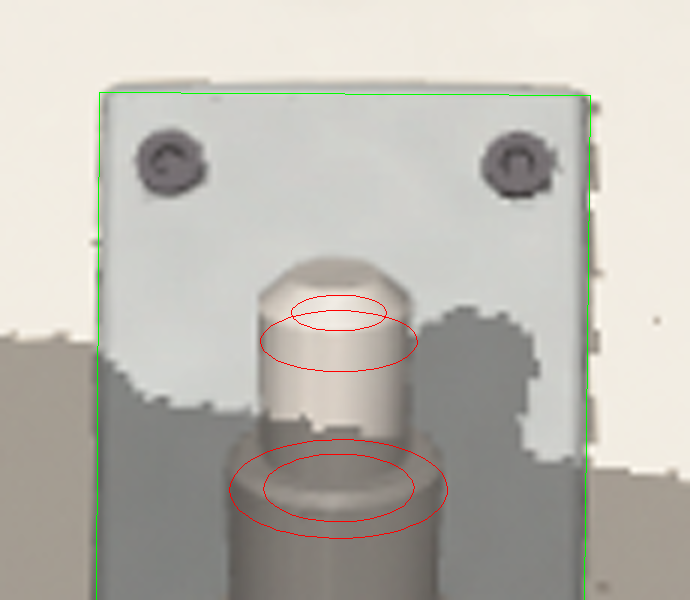

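Call:
{"name": "servo_tool", "arguments": {
  "commands": [
    [7,-1,0,5,38,0,1],
    [14,-2,0,11,77,0,1],
    [21,-3,0,17,115,0,1],
    [28,-4.5,0,22,154,0,1],
    [34.6,-5.5,-0.5,27,190,0,1]
  ]
}}

```text
clock: 5.27
tcp_pos: [0.5619, 0.1203, 0.2374]
orientation: [-2.032, -1.731, -0.652]
contact_force: [-1.2, 0.8, -1.2]
grip_width: 0.0436
gripper_force: 51.4
```

Call:
{"name": "servo_tool", "arguments": {
  "commands": [
    [0,0,0,0,13,-30,1],
    [0,0,0,0,13,-65,1],
    [0,0,0,0,13,-100,1],
    [0,0,0,0,13,-116,1],
    [0,0,0,0,13,-116,1]
  ]
}}

```text
clock: 5.68
tcp_pos: [0.5584, 0.132, 0.1161]
orientation: [-2.035, -1.731, -0.634]
contact_force: [-0.9, 0.4, -1.2]
grip_width: 0.0427
gripper_force: 51.3
```

Call:
{"name": "servo_tool", "arguments": {
  "commands": [
    [0,0,0,0,0,0,1],
    [0,0,0,0,0,0,1],
    [0,0,0,0,0,0,1],
    [0,0,0,0,0,0,1]
  ]
}}

```text
clock: 6.02
tcp_pos: [0.5621, 0.1316, 0.122]
orientation: [-2.035, -1.735, -0.647]
contact_force: [-0.1, -0.2, -0.3]
grip_width: 0.0431
gripper_force: 51.3
```

```bash
cat >> h.py <<'E'
def pinpos(o,tip,yaw=81,ox=.0013,dz=.013,sgn=1,mouth=.055):
    # mouth position in pin coordinates: along pin from foot, lateral (tool y), z ; all mm + angle errors deg
    u,y,z=pinframe(0,yaw); foot=np.array(tip)-.06*u; Rt=R.from_rotvec(o['orientation']).as_matrix()
    m=o['tcp_pos']+Rt@np.array([ox-mouth,0,-dz])-foot
    E=R.from_matrix(np.stack([u,y,z],1)@Rt.T).as_rotvec(degrees=True)
    return (np.array([m@u,m@y,m@z])*1e3).round(2),E.round(2)
def st(tip=(.5512,.0699,.0904),**k):
    o=r.get_obs();u,y,z=pinframe(0);F=o['contact_force'];print(round(o['clock'],2),o['tcp_pos'].round(4),'axial,y,z / rot needed:',*pinpos(o,tip,**k),'F u,y,z',np.array([F@u,F@y,F@z]).round(1),'M',(o['moment']@np.stack([u,y,z],1)).round(2),'q',o['joints'].round(2));return o
E
python3 - <<'E'
from h import *
st()
u,y,z=pinframe(0);print(u,y,z)
E
```

```text
6.02 [0.5621 0.1316 0.122 ] axial,y,z / rot needed: [75.71  1.03 -2.91] [-0.04  0.24  0.2 ] F u,y,z [-0.4 -0.1  0.1] M [ 0.04 -0.73 -0.04] q [-0.24  0.49  0.29  2.04 -1.08  0.87  0.68]
[0.12814361 0.80906692 0.57357644] [ 0.98768834 -0.15643447  0.        ] [ 0.08972712  0.56651476 -0.81915204]
```

Call:
{"name": "servo_tool", "arguments": {
  "commands": [
    [0,0,0,-0.8,1.8,-2.4,1],
    [0,0,0,-2,-6,-8,1],
    [0,0,0,-3.5,-16,-15,1],
    [0,0,0,-5.3,-26.5,-22.5,1],
    [0,0,0,-5.3,-26.5,-22.5,1]
  ]
}}

```text
clock: 6.43
tcp_pos: [0.5552, 0.102, 0.0963]
orientation: [-2.04, -1.731, -0.641]
contact_force: [0.4, -1.4, -1.3]
grip_width: 0.043
gripper_force: 51.4
```

Call:
{"name": "servo_tool", "arguments": {
  "commands": [
    [0,0,0,0,0,0,1],
    [0,0,0,0,0,0,1],
    [0,0,0,0,0,0,1]
  ]
}}

```text
clock: 6.68
tcp_pos: [0.5559, 0.1057, 0.0982]
orientation: [-2.034, -1.734, -0.644]
contact_force: [0.1, -0.0, -0.4]
grip_width: 0.043
gripper_force: 51.3
```

```bash
python3 -c "
from h import *
st();p,d=grab('scene');cv2.imwrite('pics/s2.png',cv2.resize(p[190:310,240:360],None,fx=5,fy=5,interpolation=cv2.INTER_CUBIC))"
```

```text
6.68 [0.5559 0.1057 0.0982] axial,y,z / rot needed: [40.3  -1.06  1.37] [-0.05  0.1   0.16] F u,y,z [-0.2  0.1  0.3] M [ 0.   -0.73 -0.02] q [-0.19  0.53  0.28  2.06 -1.1   0.87  0.76]
```

Call:
{"name": "servo_tool", "arguments": {
  "commands": [
    [0,0,0,0.9,-1,1.1,1],
    [0,0,0,0.6,-3,-0.3,1],
    [0,0,0,0.3,-5,-1.8,1],
    [0,0,0,0,-7,-3.2,1],
    [0,0,0,-0.4,-9,-4.6,1]
  ]
}}

```text
clock: 7.15
tcp_pos: [0.5552, 0.0958, 0.093]
orientation: [-2.036, -1.733, -0.643]
contact_force: [0.3, 0.1, -1.7]
grip_width: 0.0428
gripper_force: 51.3
```

Call:
{"name": "servo_tool", "arguments": {
  "commands": [
    [0,0,0,0,0,0,1],
    [0,0,0,0,0,0,1]
  ]
}}

```text
clock: 7.32
tcp_pos: [0.5552, 0.0958, 0.093]
orientation: [-2.036, -1.732, -0.643]
contact_force: [-0.2, -0.0, -1.0]
grip_width: 0.0429
gripper_force: 51.3
```

```bash
python3 -c "
from h import *
st()"
```

```text
7.32 [0.5552 0.0958 0.093 ] axial,y,z / rot needed: [29.24 -0.24 -0.11] [-0.02  0.04  0.23] F u,y,z [-0.6 -0.1  0.8] M [-0.   -0.71  0.  ] q [-0.17  0.54  0.29  2.06 -1.1   0.87  0.78]
```

Call:
{"name": "servo_tool", "arguments": {
  "commands": [
    [0,0,0,-0.4,-2.4,-1.7,1],
    [0,0,0,-0.8,-4.8,-3.4,1],
    [0,0,0,-1.2,-7.2,-5.1,1],
    [0,0,0,-1.6,-9.6,-6.8,1],
    [0,0,0,-1.6,-9.6,-6.8,1]
  ]
}}

```text
clock: 7.73
tcp_pos: [0.5547, 0.0921, 0.0901]
orientation: [-2.023, -1.731, -0.653]
contact_force: [-2.3, 10.6, 16.9]
grip_width: 0.0428
gripper_force: 52.4
```

```bash
python3 -c "
from h import *
st()"
```

```text
7.73 [0.5547 0.0921 0.0901] axial,y,z / rot needed: [24.41  0.07  0.75] [-0.68  0.19 -0.1 ] F u,y,z [18.  -3.9 -8. ] M [0.65 2.82 0.2 ] q [-0.16  0.55  0.28  2.05 -1.11  0.88  0.81]
```

```bash
python3 -c "
from h import *
p,d=grab('scene');cv2.imwrite('pics/s2.png',cv2.resize(p[200:280,255:345],None,fx=7,fy=7,interpolation=cv2.INTER_CUBIC));st()"
```

```text
7.78 [0.5546 0.0921 0.0901] axial,y,z / rot needed: [24.41  0.03  0.74] [-0.66  0.19 -0.11] F u,y,z [16.8 -3.2 -7.6] M [0.63 2.79 0.18] q [-0.16  0.55  0.28  2.05 -1.11  0.88  0.81]
```

View pics/s2.png

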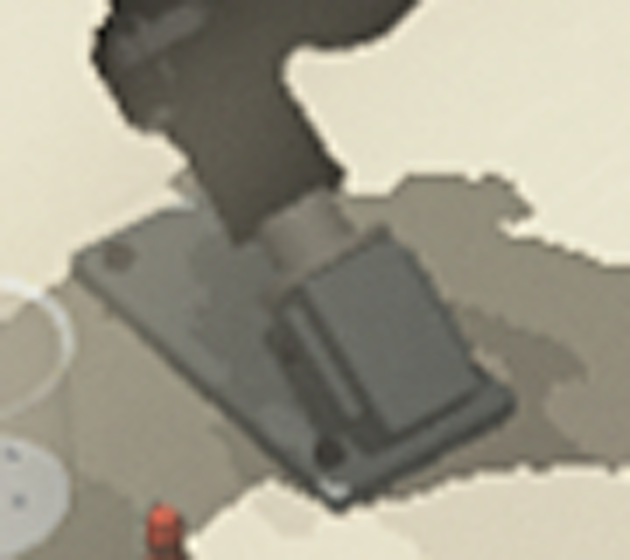

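Run:
```python
from h import *
c=r.camera_info('scene');f=240/np.tan(np.radians(c['vertical_fov']/2));T=np.array(c['cam_to_world'])
def pr(X):
    q=(X-T[:3,3])@T[:3,:3];return np.array([c['cx']-f*q[:,0]/q[:,2],c['cy']+f*q[:,1]/q[:,2]]).T
u,y,z=pinframe(0);foot=np.array([.5512,.0699,.0904])-.06*u;t=np.linspace(0,2*np.pi,60)[:,None]
p=np.load('scene.npz')['p'];im=cv2.resize(p[200:280,255:345],None,fx=7,fy=7,interpolation=cv2.INTER_CUBIC)
for s,rad,col in [(0,.025,(0,255,0)),(.024,.022,(0,0,255)),(.034,.022,(255,0,0))]:
    q=(pr(foot+u*s+rad*(np.cos(t)*y+np.sin(t)*z))-[255,200]+.5)*7
    cv2.polylines(im,[q.astype(np.int32)],True,col,1)
for i,j in [(1,1),(1,-1),(-1,1),(-1,-1)]:
    e=np.array([np.cos(np.radians(81)),np.sin(np.radians(81))]);n=np.array([-e[1],e[0]])
    q=(pr(np.r_[np.array([.5475,.041])+e*i*.08+n*j*.04,.012][None])[0]-[255,200]+.5)*7;cv2.circle(im,tuple(q.astype(int)),4,(255,0,255),-1)
cv2.imwrite('pics/s2m.png',im)
```

```text
(no output)
```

View pics/s2m.png

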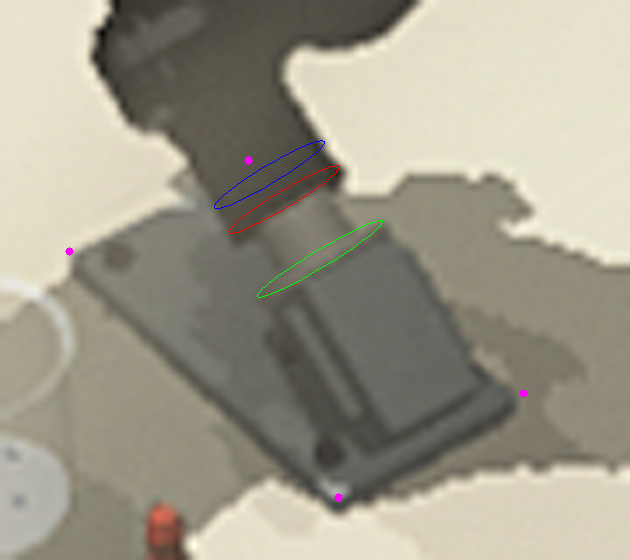

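Call:
{"name": "servo_tool", "arguments": {
  "commands": [
    [0,0,0,1,6.5,4.6,1],
    [0,0,0,1,6.5,4.6,1],
    [0,0,0,1.4,6.2,4.9,1],
    [0,0,0,1,4,3.5,1],
    [0,0,0,0.5,0.5,1,1]
  ]
}}

```text
clock: 8.2
tcp_pos: [0.555, 0.0916, 0.0905]
orientation: [-2.025, -1.73, -0.651]
contact_force: [-2.3, 15.5, 27.7]
grip_width: 0.0432
gripper_force: 53.1
```

Call:
{"name": "servo_tool", "arguments": {
  "commands": [
    [0,0,0,0,0,0,1]
  ]
}}

```text
clock: 8.28
tcp_pos: [0.555, 0.0917, 0.0906]
orientation: [-2.024, -1.73, -0.652]
contact_force: [-1.8, 11.4, 16.1]
grip_width: 0.0428
gripper_force: 52.3
```

```bash
python3 -c "
from h import *
st()"
```

```text
8.28 [0.555  0.0917 0.0906] axial,y,z / rot needed: [24.4   0.37  0.18] [-0.64  0.14 -0.03] F u,y,z [18.2 -3.5 -6.8] M [0.52 3.02 0.24] q [-0.16  0.55  0.28  2.05 -1.11  0.89  0.81]
```

Call:
{"name": "servo_tool", "arguments": {
  "commands": [
    [0,0,0,3.9,24.5,17.5,1],
    [0,0,0,8.3,52.4,37.2,1],
    [0,0,0,9,58,65,1],
    [-7,1.1,0,5,75,95,1],
    [-14,2.2,0,-3,95,120,1]
  ]
}}

```text
clock: 8.7
tcp_pos: [0.5548, 0.1693, 0.1934]
orientation: [-2.148, -1.822, -0.473]
contact_force: [0.1, 0.2, -0.6]
grip_width: 0.0431
gripper_force: 51.3
```

Call:
{"name": "servo_tool", "arguments": {
  "commands": [
    [-7,1.1,0,-22,28,0,1],
    [-14,2.2,0,-44,56,0,1],
    [-20.6,3.3,0,-66,84,0,1],
    [-20.6,3.3,0,-88,112,-20,1],
    [-20.6,3.3,0,-108,130,-50,1]
  ]
}}

```text
clock: 9.12
tcp_pos: [0.4527, 0.3039, 0.1538]
orientation: [-2.339, -2.013, -0.095]
contact_force: [0.3, 2.5, -2.3]
grip_width: 0.043
gripper_force: 51.4
```

Call:
{"name": "servo_tool", "arguments": {
  "commands": [
    [0,0,4,0,0,0,1],
    [0,0,8,0,0,0,1],
    [0,0,8,0,0,0,1]
  ]
}}

```text
clock: 9.37
tcp_pos: [0.4518, 0.2957, 0.1504]
orientation: [-2.194, -2.162, -0.076]
contact_force: [1.0, 0.2, -0.8]
grip_width: 0.043
gripper_force: 51.5
```

```bash
python3 -c "
from h import *
o=st();print(R.from_rotvec(o['orientation']).as_matrix().round(3))"
```

```text
9.37 [0.4518 0.2957 0.1504] axial,y,z / rot needed: [ 225.2  -125.64   31.7 ] [30.46 -3.07 -8.11] F u,y,z [-0.2  0.9  0.9] M [-0.1  -0.08  0.04] q [-1.    0.36  0.43  2.01 -0.3   0.79 -0.41]
[[ 0.015  1.    -0.007]
 [ 0.997 -0.014  0.077]
 [ 0.077 -0.008 -0.997]]
```

Call:
{"name": "servo_tool", "arguments": {
  "commands": [
    [-4.4,0,0,-10,15,0,1],
    [-4.4,0,0,-10,15,-40,1],
    [-4.4,0,0,-10,15,-80,1],
    [-4.4,0,0,-10,15,-115,1],
    [-4.4,0,0,-10,15,-125,1]
  ]
}}

```text
clock: 9.78
tcp_pos: [0.4401, 0.3083, 0.0219]
orientation: [-2.241, -2.194, 0.016]
contact_force: [-0.5, -0.1, -0.8]
grip_width: 0.0431
gripper_force: 51.5
```

Call:
{"name": "servo_tool", "arguments": {
  "commands": [
    [0,0,0,0,0,0,1],
    [0,0,0,0,0,0,1],
    [0,0,0,0,0,-7,1],
    [0,0,0,0,0,-7,1],
    [0,0,0,0,0,-7,1]
  ]
}}

```text
clock: 10.2
tcp_pos: [0.4432, 0.3116, 0.0206]
orientation: [-2.238, -2.197, 0.0]
contact_force: [0.2, -0.0, -0.7]
grip_width: 0.0435
gripper_force: 51.5
```

Call:
{"name": "servo_tool", "arguments": {
  "commands": [
    [0,0,0,0,0,-3,1],
    [0,0,0,0,0,-6.5,1],
    [0,0,0,0,0,-6.5,1]
  ]
}}

```text
clock: 10.45
tcp_pos: [0.4428, 0.3116, 0.0132]
orientation: [-2.237, -2.198, 0.002]
contact_force: [0.2, 1.1, 1.9]
grip_width: 0.0428
gripper_force: 51.9
```

Call:
{"name": "servo_tool", "arguments": {
  "commands": [
    [0,0,0,0,0,0,0.35],
    [0,0,0,0,0,0,0.3],
    [0,0,0,0,0,0,0.2],
    [0,0,0,0,0,0,0.2]
  ]
}}

```text
clock: 10.78
tcp_pos: [0.4423, 0.3111, 0.0129]
orientation: [-2.237, -2.197, 0.004]
contact_force: [-1.4, -0.4, -0.1]
grip_width: 0.0685
gripper_force: 0.0
```

Call:
{"name": "servo_tool", "arguments": {
  "commands": [
    [0,0,0,0,0,40,0.2],
    [0,0,0,0,0,80,0.1],
    [0,0,-7,4,-12,118,0],
    [0,0,-14,11,-38,150,0],
    [0,0,-21,21,-70,175,0]
  ]
}}

```text
clock: 11.2
tcp_pos: [0.4635, 0.243, 0.1903]
orientation: [-2.601, -1.749, -0.002]
contact_force: [0.4, 0.8, 0.4]
grip_width: 0.0854
gripper_force: 0.0
```

Call:
{"name": "servo_tool", "arguments": {
  "commands": [
    [0,0,-7,11,-38,3,0],
    [0,0,-14,22,-76,6,0],
    [0,0,-21,33,-114,9,0],
    [0,0,-28,44,-152,12,0],
    [0,0,-35,55,-190,15,0]
  ]
}}

```text
clock: 11.62
tcp_pos: [0.5183, 0.0497, 0.2031]
orientation: [-3.009, -0.881, -0.002]
contact_force: [0.3, 0.1, 0.1]
grip_width: 0.0852
gripper_force: 0.0
```

Call:
{"name": "servo_tool", "arguments": {
  "commands": [
    [0,0,-7,11,-38,0,0],
    [0,0,-14,22,-76,0,0],
    [0,0,-21,33,-114,0,0],
    [0,0,-28,44,-152,0,0],
    [0,0,-35,55,-190,0,0]
  ]
}}

```text
clock: 12.03
tcp_pos: [0.5735, -0.1402, 0.2027]
orientation: [-3.135, 0.064, -0.004]
contact_force: [0.2, -0.5, 0.8]
grip_width: 0.0855
gripper_force: 0.0
```

Call:
{"name": "servo_tool", "arguments": {
  "commands": [
    [0,0,-7,10,-30,-20,0],
    [0,0,-10,28,-84,-50,0],
    [0,0,-10,28,-84,-70,0],
    [0,0,-10,28,-84,-70,0],
    [0,0,-10,28,-84,-70,0]
  ]
}}

```text
clock: 12.45
tcp_pos: [0.5998, -0.2237, 0.1309]
orientation: [-3.119, 0.333, 0.002]
contact_force: [-0.1, 0.1, 0.3]
grip_width: 0.0855
gripper_force: 0.0
```

Call:
{"name": "servo_tool", "arguments": {
  "commands": [
    [0,0,0,0,0,0,0],
    [0,0,0,0,0,0,0],
    [0,0,0,0,0,0,0]
  ]
}}

```text
clock: 12.7
tcp_pos: [0.6022, -0.2213, 0.134]
orientation: [-3.119, 0.326, -0.008]
contact_force: [0.7, 0.6, -0.4]
grip_width: 0.0857
gripper_force: 0.0
```

Run:
```python
from h import *
o=r.get_obs();p,d=grab('wrist');np.save('w5o.npy',np.r_[o['tcp_pos'],o['orientation']]);print(o['clock'],o['tcp_pos'],o['orientation'],r.get_obs()['tcp_pos'],o['joints'].round(2))
# projected predicted landmarks
L=np.array([.602,-.2225,0]);a=np.radians(-11.9);e=np.array([np.cos(a),np.sin(a),0])
print(wproj(np.array([L+e*.05+[0,0,.039],L+e*.013+[0,0,.044],L-e*.055+[0,0,.044]]),o).round(1))
m=(p.max(2)<62)[:, :]
im=cv2.resize(p[100:340,160:480],None,fx=2.5,fy=2.5);cv2.imwrite('pics/w5.png',im)
```

```text
12.7 [ 0.60218687 -0.22127317  0.13399692] [-3.11850641  0.32551997 -0.00757288] [ 0.60210716 -0.22133334  0.13392554] [-0.32  0.68  0.86  1.77 -0.62  0.98 -0.99]
[[317.8 169.2]
 [317.7 227. ]
 [317.5 319.4]]
```

View pics/w5.png

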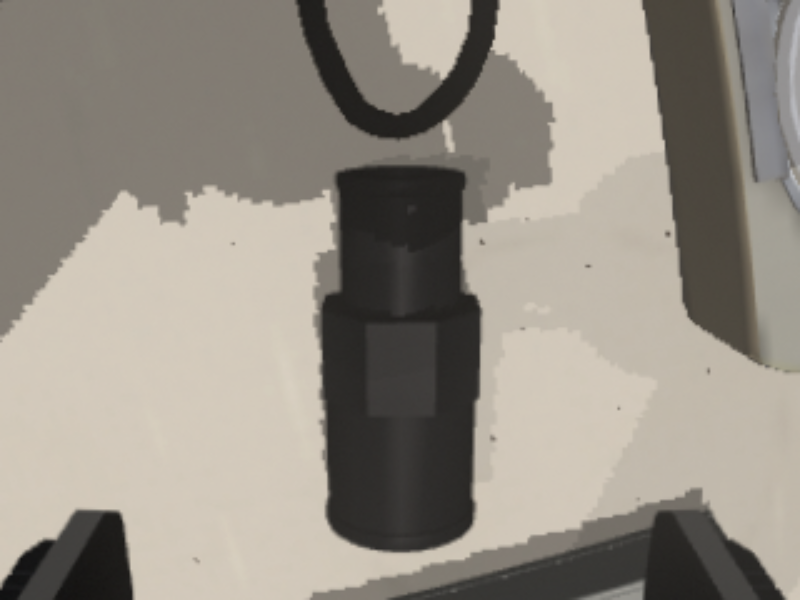

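Run:
```python
from h import *
d=np.load('top.npz')['d'];P=pts('top',d).reshape(-1,3)
for x in np.arange(.5,.76,.03):
    print(round(x,2),[ (lambda q: int(q.max()*1e3) if len(q) else -1)(P[(abs(P[:,0]-x)<.015)&(abs(P[:,1]-y)<.0075),2]) for y in np.arange(-.255,-.40,-.015)])
```

```text
0.5 [37, 33, 34, 32, 36, 8, 6, 7, 6, 29]
0.53 [6, 6, 5, 6, 6, 7, 7, 7, 5, 31]
0.56 [6, 5, 5, 7, 6, 6, 4, 30, 25, 44]
0.59 [9, 9, 6, 5, 65, 68, 226, 225, 226, 226]
0.62 [5, 8, 7, 5, 63, 259, 264, 266, 260, 262]
0.65 [34, 7, 7, 10, 70, 289, 305, 303, 287, 292]
0.68 [16, 13, 6, 8, 69, 310, 305, 300, 298, 300]
0.71 [4, 13, 13, 9, 65, 299, 279, 274, 277, 281]
0.74 [6, 12, 9, 6, 64, 162, 190, 223, 225, 219]
```

Call:
{"name": "servo_tool", "arguments": {
  "commands": [
    [0,0,0,0,-2,-40,0],
    [0,0,0,0,-2,-80,0],
    [0,0,0,0,-2,-110,0],
    [0,0,0,0,-2,-127,0],
    [0,0,0,0,-2,-127,0.2]
  ]
}}

```text
clock: 13.17
tcp_pos: [0.5994, -0.2223, 0.0025]
orientation: [-3.117, 0.326, 0.004]
contact_force: [-0.0, 0.3, 0.1]
grip_width: 0.0754
gripper_force: 0.0
```

Call:
{"name": "servo_tool", "arguments": {
  "commands": [
    [0,0,0,0,0,0,0.4],
    [0,0,0,0,0,0,0.7],
    [0,0,0,0,0,0,1],
    [0,0,0,0,0,0,1],
    [0,0,0,0,0,0,1]
  ],
  "force": 50
}}

```text
clock: 13.58
tcp_pos: [0.603, -0.2252, 0.0081]
orientation: [-3.119, 0.329, -0.011]
contact_force: [-0.4, 0.0, 7.6]
grip_width: 0.0431
gripper_force: 51.7
```

Call:
{"name": "servo_tool", "arguments": {
  "commands": [
    [0,0,0,0,0,0,1]
  ]
}}

```text
clock: 13.67
tcp_pos: [0.603, -0.2252, 0.0081]
orientation: [-3.119, 0.329, -0.011]
contact_force: [0.1, 0.7, 8.1]
grip_width: 0.043
gripper_force: 51.7
```

```bash
python3 -c "
from h import *
o=st()"
```

```text
13.67 [ 0.603  -0.2252  0.0081] axial,y,z / rot needed: [-209.77   43.61 -103.91] [ 21.59 -32.05  89.81] F u,y,z [ 5.2  0.  -6.2] M [0.14 0.12 0.12] q [-0.23  0.83  0.72  1.82 -0.76  0.79 -0.89]
```

Call:
{"name": "servo_tool", "arguments": {
  "commands": [
    [0,0,0,0,0,35,1],
    [0,0,0,0,0,75,1],
    [0,0,7,0,0,115,1],
    [0,0,14,-2,12,150,1],
    [0,0,21,-6,40,175,1]
  ]
}}

```text
clock: 14.08
tcp_pos: [0.5956, -0.1897, 0.1857]
orientation: [-3.131, -0.245, -0.011]
contact_force: [0.9, 0.5, 0.0]
grip_width: 0.0428
gripper_force: 51.6
```

Call:
{"name": "servo_tool", "arguments": {
  "commands": [
    [0,0,7,-5,36,12,1],
    [0,0,14,-10,72,24,1],
    [0,0,21,-15,108,36,1],
    [0,0,28,-20,144,40,1],
    [0,0,35,-24,175,40,1]
  ]
}}

```text
clock: 14.5
tcp_pos: [0.5714, -0.0072, 0.2229]
orientation: [-2.903, -1.184, -0.006]
contact_force: [0.3, -0.4, -1.6]
grip_width: 0.0433
gripper_force: 51.7
```

Call:
{"name": "servo_tool", "arguments": {
  "commands": [
    [0,0,7,-2,30,0,1],
    [0,0,14,-4,60,0,1],
    [0,0,21,-7,90,0,1],
    [0,0,28,-9,118,0,1],
    [0,0,35,-11,145,0,1]
  ]
}}

```text
clock: 14.92
tcp_pos: [0.5599, 0.1369, 0.2217]
orientation: [-2.414, -2.001, 0.001]
contact_force: [-0.4, -0.6, -1.3]
grip_width: 0.0427
gripper_force: 51.7
```

Call:
{"name": "servo_tool", "arguments": {
  "commands": [
    [7,-1,2,0,0,0,1],
    [14,-2,2,0,0,-15,1],
    [21,-3,2,0,0,-30,1],
    [28,-4.5,2,0,0,-45,1],
    [34.6,-5.5,2,0,0,-60,1]
  ]
}}

```text
clock: 15.33
tcp_pos: [0.5612, 0.1347, 0.1635]
orientation: [-2.029, -1.737, -0.625]
contact_force: [-0.4, -0.4, -2.2]
grip_width: 0.0434
gripper_force: 51.6
```

Call:
{"name": "servo_tool", "arguments": {
  "commands": [
    [0,0,0,0,0,0,1],
    [0,0,0,0,0,0,1],
    [0,0,0,0,0,0,1]
  ]
}}

```text
clock: 15.58
tcp_pos: [0.5604, 0.1356, 0.1626]
orientation: [-2.031, -1.739, -0.613]
contact_force: [0.4, 0.2, -0.7]
grip_width: 0.043
gripper_force: 51.5
```

```bash
python3 -c "
from h import *
o=st(ox=-.001,dz=.0139)"
```

```text
15.58 [0.5604 0.1356 0.1626] axial,y,z / rot needed: [ 99.91  -1.1  -35.7 ] [ 0.54 -0.96 -0.43] F u,y,z [-0.2  0.3  0.7] M [-0.02 -0.6   0.01] q [-0.25  0.43  0.28  2.01 -0.97  0.91  0.54]
```

Call:
{"name": "servo_tool", "arguments": {
  "commands": [
    [0.5,-1,-0.4,1,0,-15,1],
    [0.5,-1,-0.4,1,0,-30,1],
    [0.5,-1,-0.4,1.1,-0.2,-43.5,1],
    [0.5,-1,-0.4,1.1,-0.2,-43.5,1],
    [0.5,-1,-0.4,1.1,-0.2,-43.5,1]
  ]
}}

```text
clock: 16.0
tcp_pos: [0.5612, 0.1375, 0.1193]
orientation: [-2.028, -1.74, -0.641]
contact_force: [0.6, 0.1, -1.1]
grip_width: 0.0432
gripper_force: 51.6
```

Call:
{"name": "servo_tool", "arguments": {
  "commands": [
    [0,0,0,0,0,0,1],
    [0,0,0,0,0,0,1]
  ]
}}

```text
clock: 16.17
tcp_pos: [0.5619, 0.1362, 0.1198]
orientation: [-2.03, -1.739, -0.644]
contact_force: [-0.3, -0.2, -1.0]
grip_width: 0.0432
gripper_force: 51.6
```

```bash
python3 -c "
from h import *
o=st(ox=-.001,dz=.0139)"
```

```text
16.17 [0.5619 0.1362 0.1198] axial,y,z / rot needed: [75.9   0.39  0.61] [-0.05  0.17 -0.12] F u,y,z [-0.8 -0.2  0.6] M [-0.04 -0.71  0.03] q [-0.22  0.49  0.25  2.04 -1.07  0.85  0.67]
```

Call:
{"name": "servo_tool", "arguments": {
  "commands": [
    [0,0,0,-1.3,-7.3,-5,1],
    [0,0,0,-2.5,-14.7,-10.1,1],
    [0,0,0,-3.8,-22,-15.2,1],
    [0,0,0,-5,-29.3,-20.3,1],
    [0,0,0,-5,-29.3,-20.3,1]
  ]
}}

```text
clock: 16.58
tcp_pos: [0.5555, 0.1032, 0.0965]
orientation: [-2.036, -1.733, -0.639]
contact_force: [-0.7, 0.3, -1.1]
grip_width: 0.0431
gripper_force: 51.6
```

Call:
{"name": "servo_tool", "arguments": {
  "commands": [
    [0,0,0,0,0,0,1],
    [0,0,0,0,0,0,1]
  ]
}}

```text
clock: 16.75
tcp_pos: [0.5562, 0.106, 0.098]
orientation: [-2.031, -1.735, -0.642]
contact_force: [0.2, 0.7, -0.8]
grip_width: 0.0433
gripper_force: 51.6
```

```bash
python3 -c "
from h import *
o=st(ox=-.001,dz=.0139)"
```

```text
16.75 [0.5562 0.106  0.098 ] axial,y,z / rot needed: [38.19 -0.72  0.88] [-0.07  0.02 -0.02] F u,y,z [0.2 0.1 1.1] M [ 0.   -0.72  0.08] q [-0.16  0.53  0.24  2.05 -1.08  0.86  0.75]
```

Call:
{"name": "servo_tool", "arguments": {
  "commands": [
    [0,0,0,0.6,-0.6,0.7,1],
    [0,0,0,0.3,-2.6,-0.7,1],
    [0,0,0,0,-4.6,-2.1,1],
    [0,0,0,-0.4,-6.6,-3.6,1],
    [0,0,0,-0.7,-8.7,-5,1]
  ]
}}

```text
clock: 17.17
tcp_pos: [0.5553, 0.0972, 0.0929]
orientation: [-2.031, -1.736, -0.642]
contact_force: [-0.8, 0.4, -0.7]
grip_width: 0.0429
gripper_force: 51.6
```

Call:
{"name": "servo_tool", "arguments": {
  "commands": [
    [0,0,0,0,0,0,1],
    [0,0,0,0,0,0,1]
  ]
}}

```text
clock: 17.33
tcp_pos: [0.5553, 0.0972, 0.0929]
orientation: [-2.032, -1.736, -0.642]
contact_force: [0.1, -0.4, -0.5]
grip_width: 0.0433
gripper_force: 51.6
```

```bash
python3 -c "
from h import *
o=st(ox=-.001,dz=.0139)"
```

```text
17.33 [0.5553 0.0972 0.0929] axial,y,z / rot needed: [27.98 -0.15 -0.06] [-0.04  0.02 -0.02] F u,y,z [-0.6  0.1  0.2] M [ 0.03 -0.75  0.07] q [-0.14  0.54  0.25  2.05 -1.08  0.86  0.77]
```

Advance another 12 mm.

Call:
{"name": "servo_tool", "arguments": {
  "commands": [
    [0,0,0,-0.4,-2.4,-1.7,1],
    [0,0,0,-0.8,-4.8,-3.4,1],
    [0,0,0,-1.2,-7.2,-5.1,1],
    [0,0,0,-1.6,-9.6,-6.8,1],
    [0,0,0,-1.6,-9.6,-6.8,1]
  ]
}}

```text
clock: 17.75
tcp_pos: [0.5536, 0.0869, 0.0857]
orientation: [-2.032, -1.735, -0.641]
contact_force: [0.6, -0.3, -0.7]
grip_width: 0.043
gripper_force: 51.6
```

```bash
python3 -c "
from h import *
o=st(ox=-.001,dz=.0139)"
```

```text
17.75 [0.5536 0.0869 0.0857] axial,y,z / rot needed: [15.4  -0.28 -0.21] [-0.02  0.    0.02] F u,y,z [-0.6  0.6  0.4] M [-0.01 -0.73 -0.03] q [-0.13  0.55  0.25  2.05 -1.09  0.86  0.8 ]
```

Call:
{"name": "servo_tool", "arguments": {
  "commands": [
    [0,0,0,-0.2,-2.6,-1.8,1],
    [0,0,0,-0.6,-5,-3.5,1],
    [0,0,0,-1,-7.2,-5.1,1],
    [0,0,0,-1.4,-9.4,-6.6,1],
    [0,0,0,-1.4,-9.4,-6.6,1]
  ]
}}

```text
clock: 18.17
tcp_pos: [0.5522, 0.0777, 0.0792]
orientation: [-2.032, -1.735, -0.641]
contact_force: [-0.0, 0.2, -1.0]
grip_width: 0.0428
gripper_force: 51.6
```

Call:
{"name": "servo_tool", "arguments": {
  "commands": [
    [0,0,0,-0.2,-1.2,-0.9,1],
    [0,0,0,-0.4,-2.4,-1.7,1],
    [0,0,0,-0.6,-3.6,-2.6,1],
    [0,0,0,-0.6,-3.6,-2.6,1]
  ]
}}

```text
clock: 18.5
tcp_pos: [0.552, 0.0759, 0.0778]
orientation: [-2.028, -1.736, -0.644]
contact_force: [-0.5, 2.8, 3.6]
grip_width: 0.0433
gripper_force: 51.9
```

```bash
python3 -c "
from h import *
o=st(ox=-.001,dz=.0139)"
```

```text
18.5 [0.552  0.0759 0.0778] axial,y,z / rot needed: [1.7  0.   0.08] [-0.19  0.06 -0.1 ] F u,y,z [ 4.3 -0.9 -1.4] M [0.15 0.36 0.03] q [-0.1   0.57  0.25  2.05 -1.09  0.87  0.83]
```

Call:
{"name": "servo_tool", "arguments": {
  "commands": [
    [0,0,0,-0.2,-1,-0.7,1],
    [0,0,0,-0.4,-2,-1.4,1],
    [0,0,0,-0.4,-2,-1.4,1]
  ]
}}

```text
clock: 18.75
tcp_pos: [0.552, 0.076, 0.0778]
orientation: [-2.024, -1.735, -0.647]
contact_force: [-0.7, 6.2, 11.4]
grip_width: 0.0429
gripper_force: 52.4
```

```bash
python3 -c "
from h import *
o=st(ox=-.001,dz=.0139)"
```

```text
18.75 [0.552  0.076  0.0778] axial,y,z / rot needed: [1.65 0.03 0.37] [-0.4   0.11 -0.2 ] F u,y,z [11.4 -1.7 -5.9] M [0.42 1.56 0.16] q [-0.1   0.57  0.24  2.05 -1.1   0.87  0.84]
```

Call:
{"name": "servo_tool", "arguments": {
  "commands": [
    [0,0,0,4,25,18,1],
    [0,0,0,8,51,36,1],
    [0,0,0,12.6,79,56,1],
    [0,0,0,12.6,79,56,1]
  ]
}}

```text
clock: 19.08
tcp_pos: [0.5654, 0.1584, 0.1356]
orientation: [-2.021, -1.743, -0.649]
contact_force: [0.2, 1.8, -1.1]
grip_width: 0.0428
gripper_force: 52.5
```

Call:
{"name": "servo_tool", "arguments": {
  "commands": [
    [0.64,4.02,-5.82,0,0,0,1],
    [1.27,8.04,-11.63,0,0,0,1],
    [1.91,12.07,-17.45,0,0,0,1],
    [2.55,16.09,-23.27,0,0,0,1],
    [3.19,20.11,-29.08,0,0,0,1]
  ]
}}

```text
clock: 19.5
tcp_pos: [0.5639, 0.1512, 0.1312]
orientation: [-2.39, -0.994, -0.428]
contact_force: [-0.5, 0.8, -1.8]
grip_width: 0.0433
gripper_force: 52.3
```

Call:
{"name": "servo_tool", "arguments": {
  "commands": [
    [0.64,4.02,-5.82,0,0,0,1],
    [1.27,8.04,-11.63,0,0,0,1],
    [1.91,12.07,-17.45,0,0,0,1],
    [2.55,16.09,-23.27,0,0,0,1],
    [3.19,20.11,-29.08,0,0,0,1]
  ]
}}

```text
clock: 19.92
tcp_pos: [0.5639, 0.1512, 0.1312]
orientation: [-2.534, -0.214, -0.193]
contact_force: [0.3, 0.5, -1.6]
grip_width: 0.0429
gripper_force: 52.3
```

```bash
python3 -c "
from h import *
o=st(ox=-.001,dz=.0139);print(R.from_rotvec(o['orientation']).as_matrix().round(3))"
```

```text
19.92 [0.5639 0.1512 0.1312] axial,y,z / rot needed: [ 1.3287e+02 -5.3220e+01 -7.0000e-02] [ -6.4  -40.33  58.46] F u,y,z [-0.5  0.2  1.6] M [-0.01 -0.72  0.03] q [-0.41  0.5   0.45  2.04 -1.14  0.92 -0.56]
[[ 0.977  0.195  0.091]
 [ 0.111 -0.817  0.566]
 [ 0.185 -0.542 -0.82 ]]
```

Call:
{"name": "servo_tool", "arguments": {
  "commands": [
    [0.64,4.02,-5.82,0,0,0,1],
    [1.27,8.04,-11.63,0,0,0,1],
    [1.91,12.07,-17.45,0,0,0,1],
    [2.55,16.09,-23.27,0,0,0,1],
    [3.19,20.11,-29.08,0,0,0,1]
  ]
}}

```text
clock: 20.33
tcp_pos: [0.5639, 0.1512, 0.1312]
orientation: [-2.469, 0.566, 0.053]
contact_force: [0.2, -0.1, -0.8]
grip_width: 0.0429
gripper_force: 52.3
```

Call:
{"name": "servo_tool", "arguments": {
  "commands": [
    [0.64,4.02,-5.82,0,0,0,1],
    [1.27,8.04,-11.63,0,0,0,1],
    [1.91,12.07,-17.45,0,0,0,1],
    [2.55,16.09,-23.27,0,0,0,1],
    [3.19,20.11,-29.08,0,0,0,1]
  ]
}}

```text
clock: 20.75
tcp_pos: [0.5639, 0.1513, 0.1312]
orientation: [-2.202, 1.305, 0.296]
contact_force: [0.2, 0.6, -0.7]
grip_width: 0.0429
gripper_force: 52.3
```

Call:
{"name": "servo_tool", "arguments": {
  "commands": [
    [0.64,4.02,-5.82,0,0,0,1],
    [1.27,8.04,-11.63,0,0,0,1],
    [1.91,12.07,-17.45,0,0,0,1],
    [2.55,16.09,-23.27,0,0,0,1],
    [3.19,20.11,-29.08,0,0,0,1]
  ]
}}

```text
clock: 21.17
tcp_pos: [0.5639, 0.1513, 0.1312]
orientation: [-1.741, 1.961, 0.522]
contact_force: [0.6, -0.5, -1.4]
grip_width: 0.0431
gripper_force: 52.3
```

Call:
{"name": "servo_tool", "arguments": {
  "commands": [
    [0.22,1.42,-2.05,0,0,0,1],
    [0.22,1.42,-2.05,0,0,0,1],
    [0.22,1.42,-2.05,0,0,0,1]
  ]
}}

```text
clock: 21.42
tcp_pos: [0.5639, 0.1515, 0.1313]
orientation: [-1.709, 1.996, 0.535]
contact_force: [-0.9, 0.3, -1.5]
grip_width: 0.0429
gripper_force: 52.3
```

```bash
cat >> h.py <<'E'
def st2(tip=(.5512,.0699,.0904),ox=-.001,dz=.0139,off=-.00165):
    o=r.get_obs();u,y,z=pinframe(0);foot=np.array(tip)-.06*u;Rt=R.from_rotvec(o['orientation']).as_matrix();F=o['contact_force'];B=np.stack([u,y,z],1)
    m=o['tcp_pos']+Rt@np.array([ox+off+.05,0,-dz])-foot
    # off: true wide offset seen at home shifts origin along tool x
    E=R.from_matrix(np.stack([-u,-y,z],1)@Rt.T).as_rotvec(degrees=True)
    print(round(o['clock'],2),o['tcp_pos'].round(4),'axial,y,z',(m@B*1e3).round(2),'rot',E.round(2),'F',(F@B).round(1),'M',(o['moment']@B).round(2),'q',o['joints'].round(2));return o
E
python3 -c "
from h import *
st2()"
```

```text
21.42 [0.5639 0.1515 0.1313] axial,y,z [ 1.0374e+02 -1.0000e-01 -1.3000e-01] rot [ 0.12  0.07 -0.11] F [-0.7 -0.9  1.3] M [-0.   -0.73 -0.02] q [-0.61  0.57  0.73  2.05 -1.25  1.06 -2.37]
```

Call:
{"name": "servo_tool", "arguments": {
  "commands": [
    [0,0,0,-1.3,-8.1,-5.7,1],
    [0,0,0,-2.6,-16.2,-11.5,1],
    [0,0,0,-3.8,-24.3,-17.2,1],
    [0,0,0,-5.1,-32.4,-22.9,1],
    [0,0,0,-5.1,-32.4,-22.9,1]
  ]
}}

```text
clock: 21.83
tcp_pos: [0.5582, 0.1164, 0.1071]
orientation: [-1.704, 2.002, 0.535]
contact_force: [0.3, -0.6, -0.9]
grip_width: 0.0428
gripper_force: 52.4
```

Call:
{"name": "servo_tool", "arguments": {
  "commands": [
    [0,0,0,0,0,0,1],
    [0,0,0,0,0,0,1]
  ]
}}

```text
clock: 22.0
tcp_pos: [0.559, 0.1193, 0.1086]
orientation: [-1.706, 1.997, 0.537]
contact_force: [-0.3, -0.8, -0.8]
grip_width: 0.043
gripper_force: 52.4
```

```bash
python3 -c "
from h import *
st2()"
```

```text
22.0 [0.559  0.1193 0.1086] axial,y,z [ 6.408e+01  1.000e-02 -2.200e-01] rot [ 0.05  0.02 -0.01] F [-1.1 -0.2  0.2] M [-0.06 -0.68 -0.02] q [-0.53  0.61  0.71  2.07 -1.27  1.07 -2.28]
```

Call:
{"name": "servo_tool", "arguments": {
  "commands": [
    [0,0,0,-0.4,-2.8,-2,1],
    [0,0,0,-0.9,-5.6,-4,1],
    [0,0,0,-1.3,-8.5,-6,1],
    [0,0,0,-1.8,-11.3,-8,1],
    [0,0,0,-1.8,-11.3,-8,1]
  ]
}}

```text
clock: 22.42
tcp_pos: [0.5569, 0.1073, 0.1003]
orientation: [-1.706, 1.998, 0.536]
contact_force: [-0.3, -0.3, -0.9]
grip_width: 0.0431
gripper_force: 52.4
```

```bash
python3 -c "
from h import *
st2()"
```

```text
22.42 [0.5569 0.1073 0.1003] axial,y,z [49.32 -0.24 -0.39] rot [ 0.1  -0.    0.02] F [-0.7 -0.2  0.5] M [ 0.02 -0.71  0.05] q [-0.51  0.63  0.71  2.07 -1.27  1.08 -2.25]
```

Free on the thin part. Go on 12 mm, then gently to contact.

Call:
{"name": "servo_tool", "arguments": {
  "commands": [
    [0,0,0,-0.1,-2.2,-2,1],
    [0,0,0,-0.5,-4.6,-3.7,1],
    [0,0,0,-0.9,-7,-5.4,1],
    [0,0,0,-1.3,-9.5,-7.1,1],
    [0,0,0,-1.3,-9.5,-7.1,1]
  ]
}}

```text
clock: 22.83
tcp_pos: [0.5556, 0.0978, 0.0932]
orientation: [-1.706, 1.998, 0.536]
contact_force: [-0.4, 0.0, -0.7]
grip_width: 0.0429
gripper_force: 52.4
```

```bash
python3 -c "
from h import *
st2()"
```

```text
22.83 [0.5556 0.0978 0.0932] axial,y,z [ 3.747e+01 -1.000e-02 -6.000e-02] rot [ 0.09 -0.    0.02] F [-0.4 -0.4  0.5] M [ 0.03 -0.73 -0.02] q [-0.49  0.64  0.7   2.07 -1.28  1.08 -2.22]
```

Call:
{"name": "servo_tool", "arguments": {
  "commands": [
    [0,0,0,-0.2,-1.2,-0.9,1],
    [0,0,0,-0.4,-2.4,-1.7,1],
    [0,0,0,-0.6,-3.6,-2.6,1],
    [0,0,0,-0.6,-3.6,-2.6,1]
  ]
}}

```text
clock: 23.17
tcp_pos: [0.5554, 0.0958, 0.0915]
orientation: [-1.706, 1.994, 0.538]
contact_force: [-0.3, 1.4, 3.0]
grip_width: 0.0427
gripper_force: 52.7
```

```bash
python3 -c "
from h import *
st2()"
```

```text
23.17 [0.5554 0.0958 0.0915] axial,y,z [34.78  0.13  0.27] rot [-0.05  0.05 -0.08] F [ 2.8 -0.5 -1.7] M [0.17 0.09 0.05] q [-0.48  0.65  0.7   2.07 -1.28  1.09 -2.22]
```

Contact right at the step; press slightly more to confirm it is seated.

Call:
{"name": "servo_tool", "arguments": {
  "commands": [
    [0,0,0,-0.2,-1.2,-0.9,1],
    [0,0,0,-0.4,-2.4,-1.7,1],
    [0,0,0,-0.4,-2.4,-1.7,1]
  ]
}}

```text
clock: 23.42
tcp_pos: [0.5553, 0.0959, 0.0914]
orientation: [-1.706, 1.989, 0.543]
contact_force: [-2.3, 7.5, 13.0]
grip_width: 0.0433
gripper_force: 53.3
```

```bash
python3 -c "
from h import *
st2()"
```

```text
23.42 [0.5553 0.0959 0.0914] axial,y,z [34.7   0.17  0.63] rot [-0.35  0.1  -0.22] F [13.3 -3.4 -6.6] M [0.58 1.72 0.11] q [-0.47  0.65  0.7   2.07 -1.28  1.09 -2.21]
```

Call:
{"name": "servo_tool", "arguments": {
  "commands": [
    [0,0,0,3.9,24.5,17.4,1],
    [0,0,0,8.3,52.6,37.3,1],
    [0,0,0,9,58,70,1],
    [-7,1.1,0,9,58,105,1],
    [-14,2.2,0,9,50,140,1]
  ]
}}

```text
clock: 23.83
tcp_pos: [0.5626, 0.1427, 0.224]
orientation: [-1.833, 2.149, 0.364]
contact_force: [0.2, 1.3, -1.6]
grip_width: 0.0428
gripper_force: 52.4
```

Call:
{"name": "servo_tool", "arguments": {
  "commands": [
    [-7,1.1,0,-8,-30,5,1],
    [-14,2.2,0,-18,-65,10,1],
    [-20.6,3.3,0,-28,-100,10,1],
    [-20.6,3.3,0,-38,-135,10,1],
    [-20.6,3.3,0,-48,-170,10,1]
  ]
}}

```text
clock: 24.25
tcp_pos: [0.5157, -0.0244, 0.2338]
orientation: [-2.039, 2.365, 0.03]
contact_force: [-1.0, -1.2, -0.4]
grip_width: 0.043
gripper_force: 52.5
```

Call:
{"name": "servo_tool", "arguments": {
  "commands": [
    [0,0,7,-10,-32,0,1],
    [0,0,14,-20,-64,0,1],
    [0,0,21,-30,-96,0,1],
    [0,0,28,-40,-128,0,1],
    [0,0,35,-50,-160,0,1]
  ]
}}

```text
clock: 24.67
tcp_pos: [0.4645, -0.1875, 0.2342]
orientation: [-2.659, 1.647, 0.042]
contact_force: [1.0, -0.4, -0.5]
grip_width: 0.0433
gripper_force: 52.5
```

Call:
{"name": "servo_tool", "arguments": {
  "commands": [
    [0,0,7,-4,-10,-10,1],
    [0,0,14,-8,-20,-20,1],
    [0,0,21,-12,-30,-40,1],
    [0,0,28,-16,-40,-60,1],
    [0,0,35,-21,-58,-80,1]
  ]
}}

```text
clock: 25.08
tcp_pos: [0.4445, -0.2433, 0.1531]
orientation: [-3.039, 0.77, 0.047]
contact_force: [-0.4, -0.1, -1.1]
grip_width: 0.0433
gripper_force: 52.5
```

```bash
python3 -c "
from h import *
o=st2();print(R.from_rotvec(o['orientation']).as_matrix().round(3))"
```

```text
25.08 [ 0.4445 -0.2433  0.1531] axial,y,z [-176.99  -11.38 -257.71] rot [ 31.78  15.57 -68.49] F [-0.8 -0.3  0.8] M [-0.06 -0.04 -0.03] q [-0.26  0.41  0.8   2.05 -0.38  0.87 -1.31]
[[ 0.879 -0.476 -0.028]
 [-0.476 -0.879  0.013]
 [-0.031  0.002 -1.   ]]
```

Call:
{"name": "servo_tool", "arguments": {
  "commands": [
    [-0.7,-1.6,0,-1,-4,-20,1],
    [-0.7,-1.6,0,-1,-4,-30,1]
  ]
}}

```text
clock: 25.25
tcp_pos: [0.4407, -0.2491, 0.1223]
orientation: [3.04, -0.789, -0.003]
contact_force: [-1.4, 0.1, -0.7]
grip_width: 0.0431
gripper_force: 52.4
```

Call:
{"name": "servo_tool", "arguments": {
  "commands": [
    [0,0,7,0,0,-15,1],
    [0,0,14,0,0,-30,1],
    [0,0,21,0,0,-45,1],
    [0,0,28,0,0,-60,1],
    [0,0,28,0,0,-70,1]
  ]
}}

```text
clock: 25.67
tcp_pos: [0.4434, -0.2473, 0.0533]
orientation: [-3.141, 0.018, 0.002]
contact_force: [-0.4, 1.0, -1.4]
grip_width: 0.0429
gripper_force: 52.4
```

Call:
{"name": "servo_tool", "arguments": {
  "commands": [
    [0,0,0,0,0,-20,1],
    [0,0,0,0,0,-28,1],
    [0,0,0,0,0,-28,1],
    [0,0,0,0,0,-28,1]
  ]
}}

```text
clock: 26.0
tcp_pos: [0.4435, -0.2479, 0.0263]
orientation: [-3.141, 0.027, 0.002]
contact_force: [1.1, 0.4, -1.3]
grip_width: 0.043
gripper_force: 52.4
```

```bash
python3 -c "
from h import *
o=st2();print(R.from_rotvec(o['orientation']).as_matrix().round(3))"
```

```text
26.0 [ 0.4435 -0.2479  0.0263] axial,y,z [-234.38   -9.8  -144.75] rot [ 30.23  25.37 -94.63] F [-0.3  1.   1.3] M [ 0.   -0.07 -0.06] q [ 0.    0.56  0.49  2.12 -0.49  0.56 -0.74]
[[ 1.    -0.017 -0.001]
 [-0.017 -1.     0.   ]
 [-0.001 -0.    -1.   ]]
```

Call:
{"name": "servo_tool", "arguments": {
  "commands": [
    [0,0,0,0,0,-7,1],
    [0,0,0,0,0,-11,1],
    [0,0,0,0,0,-14,1],
    [0,0,0,0,0,-14,1]
  ]
}}

```text
clock: 26.33
tcp_pos: [0.4437, -0.2479, 0.0122]
orientation: [-3.141, 0.025, -0.0]
contact_force: [0.2, 0.1, -1.3]
grip_width: 0.0435
gripper_force: 52.6
```

Call:
{"name": "servo_tool", "arguments": {
  "commands": [
    [0,0,0,0,0,0,0.35],
    [0,0,0,0,0,0,0.3],
    [0,0,0,0,0,0,0.2],
    [0,0,0,0,0,0,0.2]
  ]
}}

```text
clock: 26.67
tcp_pos: [0.4436, -0.248, 0.0123]
orientation: [3.141, -0.024, 0.0]
contact_force: [-0.2, 0.1, 0.5]
grip_width: 0.0679
gripper_force: 0.0
```

Call:
{"name": "servo_tool", "arguments": {
  "commands": [
    [0,0,0,0,0,35,0.2],
    [0,0,0,0,0,75,0.2],
    [0,0,0,0,0,115,0.2],
    [0,0,0,0,0,150,0.1],
    [0,0,0,0,0,180,0]
  ]
}}

```text
clock: 27.08
tcp_pos: [0.4435, -0.2484, 0.1947]
orientation: [3.141, -0.025, 0.002]
contact_force: [1.3, 0.5, -0.1]
grip_width: 0.085
gripper_force: 0.0
```

Call:
{"name": "servo_tool", "arguments": {
  "commands": [
    [0,0,0,0,0,40,0],
    [0,0,0,0,0,40,0],
    [0,0,0,0,0,40,0],
    [0,0,0,0,0,40,0]
  ]
}}

```text
clock: 27.42
tcp_pos: [0.4432, -0.2475, 0.2318]
orientation: [-3.141, 0.024, 0.0]
contact_force: [-0.8, 1.4, -0.3]
grip_width: 0.0856
gripper_force: 0.0
```

Run:
```python
from h import *
o=r.get_obs();print(o['clock'],o['tcp_pos'])
p,d=grab('wrist')
for n,c in [('wrist','w6')]: cv2.imwrite(f'pics/{c}.png',p)
pt,dt=grab('top');P=pts('top',dt)
P0=pts('top',np.load('top.npz')['d'])
# carton contents, and moved objects heights
for nm,(x,y) in dict(carton=(.442,.31),kit=(.438,-.248),beaker=(.431,.068),dropper=(.407,-.05),drink=(.72,-.015)).items():
    m=(abs(P[...,0]-x)<.075)&(abs(P[...,1]-y)<.075);k=m&(pt.max(2)<70)&(P[...,2]>.012)&(P[...,2]<.09)
    print(nm,k.sum(),P[k].mean(0).round(3) if k.any() else '',np.percentile(P[k][:,2],95).round(3) if k.any() else '', 'zmax',P[m][:,2].max().round(3))
```

```text
27.4167 [ 0.44324227 -0.24752575  0.23182688]
carton 689 [0.445 0.297 0.039] 0.05 zmax 0.054
kit 385 [ 0.432 -0.234  0.039] 0.051 zmax 0.68
beaker 0   zmax 0.08
dropper 38 [ 0.402 -0.051  0.069] 0.087 zmax 1.418
drink 99 [ 0.705 -0.014  0.053] 0.086 zmax 0.221
```

Run:
```python
from h import *
a=cv2.imread('pics/top1.png');b=np.load('top.npz')['p']
cv2.imwrite('pics/cmp.png',np.vstack([a[150:340,140:470],b[150:340,140:470]]).repeat(1,0))
```

```text
(no output)
```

View pics/cmp.png

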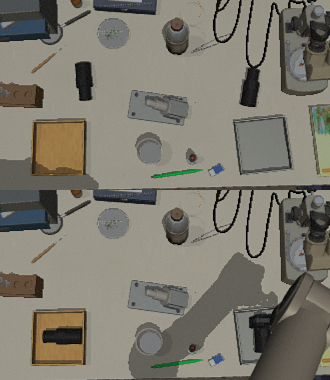

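```bash
python3 -c "
from h import *
d=np.load('wrist.npz')['d'];o=r.get_obs()
for x in (-.048,-.03,0,.03,.045):
    X=np.array([.4405+x,-.2475,.047]);q=wproj(X,o)[0].round().astype(int);p,k=wrist_ray(*q,o);T=np.array(r.camera_info('wrist')['T_tool_cam']);ax=R.from_rotvec(o['orientation']).as_matrix()@T[:3,:3]@[0,0,-1]
    print(q,(p+k*d[q[1],q[0]]/(k@ax)).round(3))
print(r.hand_in())"
```

```text
[316 265] [ 0.392 -0.248  0.047]
[316 246] [ 0.411 -0.248  0.047]
[315 215] [ 0.441 -0.247  0.048]
[315 182] [ 0.47  -0.248  0.042]
[314 165] [ 0.485 -0.247  0.041]
the job is handed in; nothing more can be done
None
```

The adapter found on the left stopped about 22 mm short on the pin and lies flat in the cardboard tray; the one on the right went home at both ends and lies flat in the grey plastic tray; handed in at about 27.5 s, with the beaker, dropper bottle and drink bottle untouched.

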